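# Change over the bottle rack and set the drying fan on it

### The arm

A 6-joint arm with a two-finger parallel gripper is mounted at the origin on the work surface. World frame = base frame: x ahead of the robot, y to its left, z up, the work surface at z = 0. Lengths are in m, angles in rad, forces in N, time in s.
With the tool pointing down it reaches from about 0.375 to 0.975 m from the base axis. Payload 3.8 kg.
Tool frame: the origin (TCP) lies at the very end of the fingers, on their centre line; the grasp point (between the pads) lies 19 mm behind it; z points along the fingers, y is the line along which they close (so a half turn about z gives the same grasp; the last joint's range is limited). The gripper opens to 85 mm and grips with 20 to 120 N. Pads are 22 mm wide; open, the fingers measure 114 mm over their backs; the gripper's body (76 mm by 85 mm) begins 54 mm behind the grasp point. The pads swing forward as they close: fully open they stand 13 mm farther back than shut.
Start: joints at [-0.037, 0.264, 1.604, -0, 1.274, -0.037], TCP at [0.675, -0, 0.2] pointing down, gripper open.
Joint ranges: [-2.63, 2.63], [-0.94, 2.18], [0.31, 2.57], [-1.31, 4.45], [0, 2.66], [-2.55, 2.55]. Speed limits (rad/s): [2.57, 2.57, 3.14, 3.14, 3.14, 3.14].

### API

Orientations are given as a rotation vector (axis times angle).
In Python, from workcell import bot, vision gives the robot as it stands. The module is installed in compiled form; this text tells all that it offers.
- The arm moves only by the tool play_rows, never from a script. Its argument "moves" is a list that holds one entry, the list of rows, each a list of 7 numbers: the turn, a rotation vector about the tool's x, y, z as a fraction of full scale, then the shift along the tool's x, y, z as a fraction of full scale, then the finger opening in mm, from 0 to 85.4. In form: [[[ax, ay, az, x, y, z, jaw], ...]]. A call has 1 to 5 rows; each row shifts and turns the commanded pose from where the row before left it, along the tool's axes as they then stand; what a row does not reach is not made up. Full scale, the value 1, is 0.1 m for a shift and 0.5 rad for a turn. A row lasts 1/12 s, in which the tool goes at most 41.7 mm and 7.16 degrees, less where a joint would pass 70% of its speed; a pose out of reach is approached as far as the arm can. A call with a number of a shift or a turn outside -1 to 1 is refused whole. A call with a gripper value outside its range is refused whole. The fingers move at their own pace and stop on an object; "newtons" is the grip in N (left out, the last holds). Time passes only in rows, so rows that do not move let the fingers close. It gives the time, the measured TCP pose, the force, the opening and the grip force at its end, in the units of the state.
- bot.read_state(): the state, without advancing time (a new reading comes with each control period).
- vision.read_camera(name): name is "scene" or "side" or "wrist"; returns a dict with "image" (480x640x3 uint8, red, green, blue), "depth" (480x640 float32, m along the optical axis (not along the pixel's ray), 0 where there is no reading), "K" (3x3 intrinsics, pixels), "dist" ([k1, k2, p1, p2, k3] as OpenCV has them; the pictures are not rectified), "R" (3x3) and "t" (3): a world point X has camera coordinates R X + t. Camera axes: x right, y down, z forward; pixel columns grow to the right and rows downward; lengths in m; the calibration is good to about 2 mm. A picture is of the moment at which its call begins.
- bot.finish_job(): hands the job in; it is judged then, once.
The state is a dict: "time": time; "q": joint angles; "joint_vel": joint speeds; "joint_torque": joint torques, N m; "tool_pos": TCP position; "tcp_rot": TCP orientation; "wrist_force": force on the tool from outside, world axes, zero at the start; "torque": the same for the moment, N m; "width": opening from 0.0 (shut) to 1.0 (fully open); "grip_force": force on a finger pad.
Only numpy, scipy, OpenCV 4.12 (cv2) and the standard library are available. Lean on these libraries where they do the work, as an engineer would, in place of code of your own. Each camera call takes 0.05 s, during which the arm holds its last target. There are 200 camera calls.

### The job

Take the dry jars out of the sloping rack and stand them upright on the cork board. Lay every washed bottle standing on the mat on its side in the rack, one to a lane, its neck towards the raised end and its base down against the wooden stop. Then swivel and tilt the small fan's head by its tab so that it points straight at the middle of the rack, and when all that is done press its switch, without disturbing the tumbler, the soap dispenser or the brush holder.

Things in the scene. Friction and masses are not known exactly. Their poses are not given: they have to be found in the camera images.
- bottle0: Washed grey plastic bottle without lid, alike with the others, standing upright on the mat; two or three of the three are present. 130 mm tall, 140 g: cylinder 50 mm across up to 95 mm, then a shoulder to a neck 32 mm across from 110 mm up (a bead 35 mm across at 114 to 118 mm). Origin: centre of its base; z runs along its axis to the mouth.
- bottle1: Washed grey plastic bottle without lid, alike with the others, standing upright on the mat; two or three of the three are present. 130 mm tall, 140 g: cylinder 50 mm across up to 95 mm, then a shoulder to a neck 32 mm across from 110 mm up (a bead 35 mm across at 114 to 118 mm). Origin: centre of its base; z runs along its axis to the mouth.
- bottle2: Washed grey plastic bottle without lid, alike with the others, standing upright on the mat; two or three of the three are present. 130 mm tall, 140 g: cylinder 50 mm across up to 95 mm, then a shoulder to a neck 32 mm across from 110 mm up (a bead 35 mm across at 114 to 118 mm). Origin: centre of its base; z runs along its axis to the mouth.
- jar0: Dry white porcelain jar, alike with the others, at first lying in a lane of the rack with its base at the stop; two of the three are present. Plain cylinder 50 mm across, 90 mm tall, no neck, open at the top (treat as solid), 160 g. Origin: centre of its base; z runs along its axis to the mouth.
- jar1: Dry white porcelain jar, alike with the others, at first lying in a lane of the rack with its base at the stop; two of the three are present. Plain cylinder 50 mm across, 90 mm tall, no neck, open at the top (treat as solid), 160 g. Origin: centre of its base; z runs along its axis to the mouth.
- jar2: Dry white porcelain jar, alike with the others, at first lying in a lane of the rack with its base at the stop; two of the three are present. Plain cylinder 50 mm across, 90 mm tall, no neck, open at the top (treat as solid), 160 g. Origin: centre of its base; z runs along its axis to the mouth.
- board: Fixed cork board lying on the counter between the rack and the fan, 100 x 210 mm, 6 mm thick, for the dry jars. Origin: centre of its underside; its y is its long side.
- mat: Thin dark rubber mat on the counter, 120 x 330 mm, 3 mm thick, fixed. Origin: centre of its underside. Its y is its long side; the bottles stand in a row along that, about 105 mm apart.
- rack: Fixed rack, 280 mm wide, three lanes 90 mm apart. Each is two steel wires 8 mm thick, 36 mm apart between centres, 148 mm long, sloping 20 degrees, open beside and below. A wooden stop runs across the low end, its top 18 mm square above the wires' centres, 5 mm short of a seated bottle's axis. Origin: on the counter under its middle; x level, towards the raised end.
- lane0 (a point): Lane 0 of the rack (one outer lane; any bottle may go in any lane). The point is where the centre of the base of a seated bottle lies when it touches the stop, about 60 mm above the counter. x runs uphill along the lane (axis of a seated bottle, base to mouth), y level across the lanes, z square off the wires.
- lane1 (a point): Lane 1 of the rack (the middle lane; any bottle may go in any lane). The point is where the centre of the base of a seated bottle lies when it touches the stop, about 60 mm above the counter. x runs uphill along the lane (axis of a seated bottle, base to mouth), y level across the lanes, z square off the wires.
- lane2 (a point): Lane 2 of the rack (the other outer lane; any bottle may go in any lane). The point is where the centre of the base of a seated bottle lies when it touches the stop, about 60 mm above the counter. x runs uphill along the lane (axis of a seated bottle, base to mouth), y level across the lanes, z square off the wires.
- rack_mid (a point): Middle of the rack: on the axis of a bottle seated in the middle lane, halfway along the lane, 76 mm uphill of lane1's point; the point the fan must aim at. Axes as for the lanes.
- fan: Small white fan, loose on the counter, about 1.8 kg with a heavy round base 116 mm across; its switch box moves with it. Origin: centre of the underside of the base, on the swivel axis; z up. At swivel 0 it blows along its x.
- fan_hub (a point): Centre of the fan's head, on its tilt axis and on its swivel axis, 165 mm above the counter. x is the direction in which the fan blows, y the tilt axis (level), z towards the tab. The head is a drum 118 mm across and 36 mm deep with a motor bulge 22 mm farther behind; it hangs between two yoke arms 70 mm either side.
- fan_handle (a point): Grip point on the upright tab on top of the fan's head, 87 mm from the hub along the head's z. The tab is 34 mm along the head's x, 12 mm thick along its y, and ends 102 mm from the hub (it stands out 46 mm from the drum). Axes as for fan_hub.
- fan_swivel (a joint): Swivel of the fan about the vertical through the hub, rad, -1.5 to 1.5, counter-clockwise from above positive. Stiff (about 0.12 N m) and stays where left.
- fan_tilt (a joint): Tilt of the fan's head about its y, rad, -0.7 to 0.7; 0 blows level, positive blows downwards, negative upwards. Stiff (about 0.12 N m) and stays where left.
- fan_switch_top (a point): Centre of the top of the fan's switch, a round grey push button 28 mm across in a small white housing on the counter, 150 mm from the fan's axis, joined to it by a cord. Pressed straight down.
- fan_switch (a joint): Travel of the switch, m: 0 up, 0.006 fully down at about 4 N; it springs back. It counts as pressed beyond 0.004.
- tumbler: Bystander: black ceramic tumbler, 74 mm across, 85 mm tall, upright. Origin: centre of its base.
- dispenser: Bystander: brushed steel push dispenser, 66 mm across, 169 mm tall. Origin: centre of its base.
- brush_holder: Bystander: bamboo holder 72 mm across, 100 mm tall, with a silver bottle brush standing in it to about 210 mm. Origin: centre of its base.
Not all that is in view belongs to the job. What is shaped like the bottle1 but blue or yellow is not meant.

How it is judged:
On the way, in this order (a step that is already met when the one before it is completed fails the run):
1. the jars stand on the board, every bottle lies in the rack and the fan points at the middle of the rack (x of bottle0 in the frame of rack_mid between -0.09 and -0.045 m and y of bottle0 in the frame of rack_mid between -0.115 and 0.115 m and z of bottle0 in the frame of rack_mid between -0.008 and 0.008 m and angle between the z axis of each of bottle0, bottle1, bottle2 and the x axis of rack_mid, either way round below 0.15 rad and angle between each of bottle0, bottle1, bottle2's own z axis and vertical below 1.5 rad and x of bottle1 in the frame of rack_mid between -0.09 and -0.045 m and y of bottle1 in the frame of rack_mid between -0.115 and 0.115 m and z of bottle1 in the frame of rack_mid between -0.008 and 0.008 m and x of bottle2 in the frame of rack_mid between -0.09 and -0.045 m and y of bottle2 in the frame of rack_mid between -0.115 and 0.115 m and z of bottle2 in the frame of rack_mid between -0.008 and 0.008 m and x of jar0 in the frame of board between -0.045 and 0.045 m and y of jar0 in the frame of board between -0.1 and 0.1 m and z of jar0 in the frame of board between 0.001 and 0.011 m and angle between each of jar0, jar1, jar2's own z axis and vertical below 0.1 rad and x of jar1 in the frame of board between -0.045 and 0.045 m and y of jar1 in the frame of board between -0.1 and 0.1 m and z of jar1 in the frame of board between 0.001 and 0.011 m and x of jar2 in the frame of board between -0.045 and 0.045 m and y of jar2 in the frame of board between -0.1 and 0.1 m and z of jar2 in the frame of board between 0.001 and 0.011 m and y of rack_mid in the frame of fan_hub between -0.03 and 0.03 m and z of rack_mid in the frame of fan_hub between -0.03 and 0.03 m and x of rack_mid in the frame of fan_hub above 0.1 m), for 0.2 s.
2. the fan's switch is pressed (value of joint fan_switch above 0.004 m), for 0.05 s.
At the end, for the whole second after the job is handed in: Jars upright on the board (centres 5 mm inside its edge); bottles at rest in lanes: seated within 8 mm, along them within 0.15 rad, neck uphill, base within 30 mm of the stop; rack's middle within 30 mm of the fan's axis across and in height; switch pressed after that, and up (all of step 1 and angle between fan's own z axis and vertical below 0.05 rad and linear speed of each of bottle0, bottle1, bottle2, jar0, jar1, jar2 below 0.01 m/s and value of joint fan_switch below 0.002 m); the robot touches nothing.
It fails at once if the dispenser is moved more than 30 mm or tipped (distance of dispenser from where it was at the start of the episode above 0.03 m or angle between dispenser's own z axis and vertical above 0.4 rad).
It fails at once if the tumbler is moved more than 30 mm or tipped (distance of tumbler from where it was at the start of the episode above 0.03 m or angle between tumbler's own z axis and vertical above 0.4 rad).
It fails at once if the brush holder is moved more than 30 mm or tipped (distance of brush_holder from where it was at the start of the episode above 0.03 m or angle between brush_holder's own z axis and vertical above 0.4 rad).
Of bottle0, bottle1, bottle2 only 2 to 3 are there at a start; the rules pass over those that are not, and their reading is None.
Of jar0, jar1, jar2 only 2 to 2 are there at a start; the rules pass over those that are not, and their reading is None.
At some moment in a run one of fan may be knocked a few centimetres aside while the robot is not near it.
It also fails if it takes over 208 s, if anything falls off the work surface, if the arm or the gripper's body presses on something with over 40 N, if the wrist force passes 120 N, or if a joint passes its speed limit or range.

## Working session

There is one attempt and no reset: what is moved stays moved. The work goes in short steps, Python scripts to look and compute and a tool call to move; the robot and the scene stay as the last step left them, time stands still between calls to the robot, and variables do not carry over. Pictures are saved under pics/ and viewed, at most 14 in all, crops included, and the job is handed in when it is done.

Besides the shell and the picture viewer there is one more tool, called after ">>>" as name(argument=value, ...) on one line, values as JSON. play_rows: Moves the arm, as the interface text tells. Its arguments: {"type":"object","properties":{"moves":{"type":"array","items":{"type":"array","items":{"type":"array","items":{"type":"number"}}}},"newtons":{"type":"number"}},"required":["moves"]}

```bash
ls; mkdir -p pics; cat > h.py <<'E'
import numpy as np, cv2
from scipy.spatial.transform import Rotation as Ro
from workcell import bot, vision
def cam(n):
    c=vision.read_camera(n); c['bgr']=c['image'][:,:,::-1].copy(); return c
def cloud(c):
    h,w=c['depth'].shape
    v,u=np.mgrid[0:h,0:w]
    p=cv2.undistortPoints(np.stack([u,v],-1).reshape(-1,1,2).astype(np.float64),c['K'],np.array(c['dist'])).reshape(h,w,2)
    X=np.dstack([p,np.ones((h,w))])*c['depth'][...,None]
    return (X-np.array(c['t']))@np.array(c['R'])   # R^T (X-t)
E
python3 - <<'E'
from h import *
for n in ['scene','side']:
    c=cam(n); cv2.imwrite(f'pics/{n}0.png',c['bgr']); np.savez(f'{n}0.npz',**{k:c[k] for k in c})
    print(n,'pos',-np.array(c['R']).T@c['t'], (c['depth']>0).mean())
print(bot.read_state())
E
```

```text
pics
scene pos [ 1.18776665 -0.24903986  1.22016342] 0.996015625
side pos [ 0.10907251 -0.72534894  0.69854746] 0.995859375
{'time': 0.1, 'q': array([-3.69188791e-02,  2.64699802e-01,  1.60523825e+00, -1.68444532e-05,
        1.27370465e+00, -3.69351416e-02]), 'joint_vel': array([-3.95711337e-05, -5.78742924e-04, -3.17698928e-03, -1.83519892e-03,
        1.24236648e-03, -7.03741521e-04]), 'joint_torque': array([ 2.96398039e-04, -5.16707003e+01, -3.68589377e+01,  1.30520286e-05,
        6.22219843e-03,  5.24967299e-05]), 'tool_pos': array([6.74274071e-01, 6.10986521e-06, 1.98671335e-01]), 'tcp_rot': array([-2.22036295e+00, -2.22041005e+00,  2.20890191e-03]), 'wrist_force': array([-0.4619267 , -0.09510851,  0.00798784]), 'torque': array([-0.00528663,  0.00854516,  0.0010848 ]), 'grip_force': 0.0, 'width': 1.0033553300618694}
```

View pics/scene0.png

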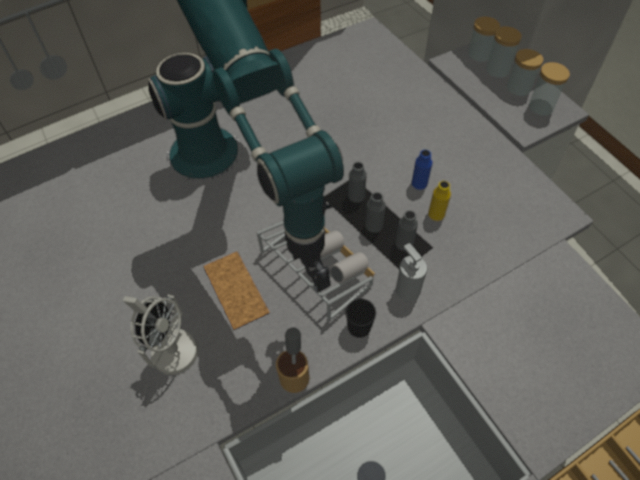

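View pics/side0.png

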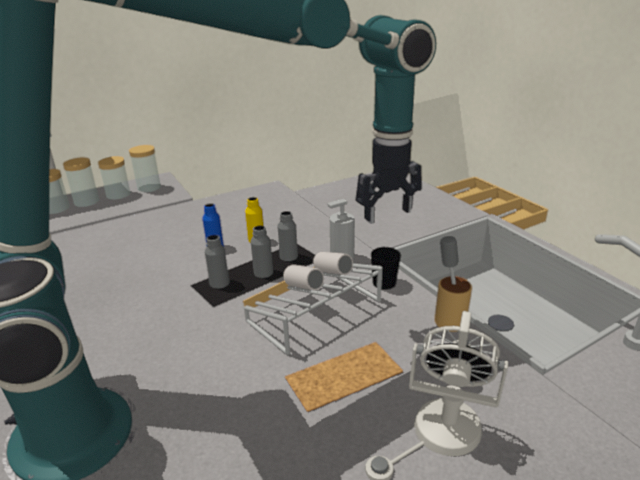

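Scene view: grey bottles at (357,185), (375,215), (407,230) on the mat; the blue (422,170) and yellow (440,202) ones off the mat are decoys. Two jars lie in the rack at (333,243), (350,267); board (236,288), fan (160,330), tumbler (360,318), dispenser (411,280), brush holder (293,370). Side view shows the switch at (380,466). Next I build an ortho map from depth.

```bash
cat >> h.py <<'E'
def ortho(cs,x0=0.2,x1=1.0,y0=-0.6,y1=0.4,s=0.00167,zmax=0.33):
    W=int((y1-y0)/s);H=int((x1-x0)/s); Z=np.full((H,W),-1.);I=np.zeros((H,W,3),np.uint8)
    for c in cs:
        P=cloud(c).reshape(-1,3);B=c['bgr'].reshape(-1,3);ok=(c['depth'].ravel()>0)&(P[:,2]<zmax)
        P=P[ok];B=B[ok];i=((x1-P[:,0])/s).astype(int);j=((y1-P[:,1])/s).astype(int)
        k=(i>=0)&(i<H)&(j>=0)&(j<W);P,B,i,j=P[k],B[k],i[k],j[k]
        o=np.argsort(P[:,2]);P,B,i,j=P[o],B[o],i[o],j[o]
        for a,b in [(0,0),(1,0),(0,1),(1,1)]:
            ii=np.clip(i+a,0,H-1);jj=np.clip(j+b,0,W-1);m=P[:,2]>Z[ii,jj]
            Z[ii[m],jj[m]]=P[m,2];I[ii[m],jj[m]]=B[m]
    return I,Z
E
python3 - <<'E'
from h import *
cs=[dict(np.load(f'{n}0.npz')) for n in ['scene','side']]
I,Z=ortho(cs)
for k in range(0,10): 
    j=int(k*0.1/0.00167); cv2.putText(I,f'{0.4-k*.1:.1f}',(j,8),0,.3,(0,0,255)); cv2.line(I,(j,0),(j,len(I)),(0,0,80),1)
for k in range(0,8): i=int(k*0.1/0.00167); cv2.putText(I,f'{1-k*.1:.1f}',(0,i+8),0,.3,(0,0,255)); cv2.line(I,(0,i),(600,i),(0,0,80),1)
cv2.imwrite('pics/o0.png',I)
P=np.concatenate([cloud(c).reshape(-1,3) for c in cs]);B=np.concatenate([c['bgr'].reshape(-1,3) for c in cs])
hsv=cv2.cvtColor(B[None],cv2.COLOR_BGR2HSV)[0]
for lo,hi in [(-.002,.002),(.002,.004),(.004,.008)]: print(lo,((P[:,2]>lo)&(P[:,2]<hi)).sum())
# cork
m=(hsv[:,0]>8)&(hsv[:,0]<22)&(hsv[:,1]>110)&(P[:,2]<.02)&(P[:,2]>0)&(P[:,1]<0.0)&(P[:,1]>-.4)&(P[:,0]<.75)&(P[:,0]>.3)
r=cv2.minAreaRect(P[m][:,:2].astype(np.float32)); print('board',r,np.median(P[m,2]))
# mat
m=(hsv[:,2]<55)&(P[:,2]<.012)&(P[:,1]>0.1)&(P[:,1]<.4)&(P[:,0]<.9)&(P[:,0]>.3)
print('mat',cv2.minAreaRect(P[m][:,:2].astype(np.float32)),m.sum())
E
```

```text
-0.002 170390
0.002 37076
0.004 14092
board ((0.5669704675674438, -0.12788605690002441), (0.10335280746221542, 0.3623201847076416), 87.35614776611328) 0.006383401935939008
mat ((0.553321123123169, 0.22261518239974976), (0.4057924449443817, 0.30634909868240356), 8.519021034240723) 4416
```

View pics/o0.png

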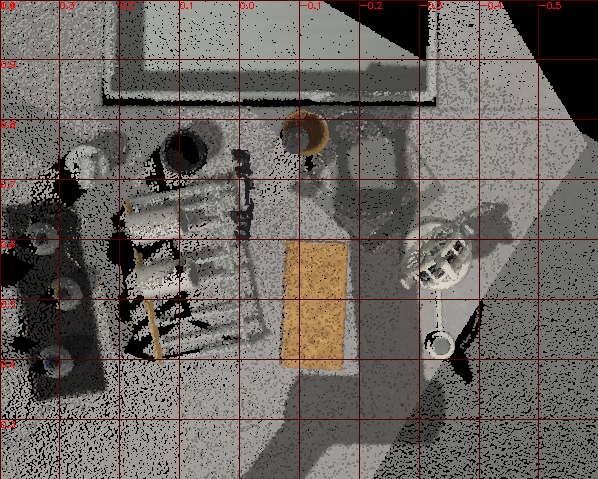

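Top-down map: bottles near (0.60,0.33), (0.51,0.29), (0.395,0.305); jars in the middle and high‑x lanes; stop on the +y side; board ~(0.49,-0.12); fan ~(0.57,-0.32); switch ~(0.425,-0.325). Now exact fits.

```bash
cat >> h.py <<'E'
from scipy.optimize import least_squares as LS
def circ(P,g,r,z0,z1,w=.045):
    q=P[(P[:,2]>z0)&(P[:,2]<z1)&(np.hypot(*(P[:,:2]-g).T)<w)]
    f=LS(lambda p:np.hypot(q[:,0]-p[0],q[:,1]-p[1])-r,g,loss='soft_l1',f_scale=.002)
    return f.x.round(4),len(q),np.median(abs(f.fun)).round(4)
def cyl(q,g,r=.025):
    # g: x at y0, z at y0, dx/dy, dz/dy about y0
    y0=g[0]
    def res(p):
        d=np.array([p[2],1,p[3]]);d/=np.linalg.norm(d)
        return np.linalg.norm(np.cross(q-np.array([p[0],y0,p[1]]),d),axis=1)-r
    f=LS(res,g[1:],loss='soft_l1',f_scale=.002); return f.x.round(4),len(q),np.median(abs(f.fun)).round(4)
E
python3 - <<'E'
from h import *
cs=[dict(np.load(f'{n}0.npz')) for n in ['scene','side']]
P=np.concatenate([cloud(c).reshape(-1,3) for c in cs]);B=np.concatenate([c['bgr'].reshape(-1,3) for c in cs])
hsv=cv2.cvtColor(B[None],cv2.COLOR_BGR2HSV)[0]
for g in [(.6,.33),(.51,.29),(.395,.305)]: print('bottle',circ(P,np.array(g),.025,.015,.09),circ(P,np.array(g),.016,.113,.128,.03))
for g in [(.64,.14),(.54,.14)]:
    q=P[(abs(P[:,0]-g[0])<.03)&(P[:,1]>.09)&(P[:,1]<.2)&(P[:,2]>.075)&(P[:,2]<.14)&(hsv[:,1]<60)&(hsv[:,2]>60)]
    print('jar',cyl(q,[.14,g[0],.075,0,-.36]), np.percentile(q[:,1],[1,99]))
m=(hsv[:,0]>8)&(hsv[:,0]<22)&(hsv[:,1]>110)&(P[:,2]<.015)&(P[:,2]>0)&(P[:,1]<-.04)&(P[:,1]>-.2)&(P[:,0]<.62)&(P[:,0]>.36)
print('board',cv2.minAreaRect(P[m][:,:2].astype(np.float32)))
m=(hsv[:,0]>8)&(hsv[:,0]<22)&(hsv[:,1]>90)&(P[:,2]<.09)&(P[:,2]>.02)&(P[:,1]>.08)&(P[:,1]<.25)&(P[:,0]<.72)&(P[:,0]>.38)
q=P[m];print('stop',cv2.minAreaRect(q[:,:2].astype(np.float32)),np.percentile(q[:,2],[5,50,95]),np.polyfit(q[:,0],q[:,1],1))
for nm,g,r,a,b in [('tumb',(.745,.1),.037,.01,.08),('disp',(.725,.265),.033,.01,.1),('brush',(.78,-.1),.036,.01,.095),('base',(.57,-.33),.058,.003,.02),('sw',(.425,-.325),.014,.012,.06)]:
    print(nm,circ(P,np.array(g),r,a,b,.075))
q=P[(np.hypot(P[:,0]-.425,P[:,1]+.325)<.03)&(P[:,2]<.1)&(P[:,2]>.004)];print('sw z',np.percentile(q[:,2],[10,50,90,99]))
# rack wires low-x
q=P[(P[:,0]>.37)&(P[:,0]<.48)&(P[:,1]>0)&(P[:,1]<.16)&(P[:,2]>.03)]
for y in [.02,.05,.08,.11]:
    s=q[abs(q[:,1]-y)<.008]; h,e=np.histogram(s[:,0],bins=np.arange(.37,.48,.006)); print(y,h,s[:,2].max().round(3))
E
```

```text
bottle (array([0.6017, 0.3337]), 727, np.float64(0.0013)) (array([0.6018, 0.3332]), 124, np.float64(0.0017))
bottle (array([0.5094, 0.2956]), 812, np.float64(0.0012)) (array([0.5094, 0.2946]), 128, np.float64(0.0013))
bottle (array([0.3954, 0.311 ]), 819, np.float64(0.0012)) (array([0.3954, 0.3104]), 129, np.float64(0.0016))
jar (array([ 0.6248,  0.075 , -0.1938, -0.3539]), 905, np.float64(0.0015)) [0.09066306 0.18719099]
jar (array([ 0.5333,  0.0687, -0.1932, -0.3747]), 628, np.float64(0.0009)) [0.09121079 0.17081284]
board ((0.49224138259887695, -0.12443529814481735), (0.10335280746221542, 0.2127026915550232), 87.35614776611328)
stop ((0.5294936299324036, 0.1596331149339676), (0.2745991051197052, 0.015241428278386593), 11.5708646774292) [0.03570753 0.04806798 0.05626925] [0.20786774 0.04996778]
tumb (array([0.7444, 0.0946]), 1528, np.float64(0.0052))
disp (array([0.7254, 0.2583]), 1077, np.float64(0.0013))
brush (array([ 0.7797, -0.1077]), 1336, np.float64(0.001))
base (array([ 0.5721, -0.3259]), 1764, np.float64(0.0047))
sw (array([ 0.4225, -0.3363]), 453, np.float64(0.0037))
sw z [0.01069677 0.01495237 0.02340217 0.02509846]
0.02 [ 1  0  2  5 20 30 27 54 47 31 31 31 57 38 28 30 27 34] 0.719
0.05 [ 0  1  3 14 18 17 37 34 17 13 14 36 19 17 14 15 14 26] 0.707
0.08 [ 0  0  0  0  2 15  5  0  0  2 14  1  0  0  0  0 13  2] 0.069
0.11 [ 0  0  0  0 16  2  0  0  1 12  2  0  0  0  0 12  2  0] 0.059
```

Geometry is consistent (rack yaw ≈ 0.2 rad, lanes rise towards −y). Write a planner for rows and get the first approach: middle-lane jar.

```bash
cat > plan.py <<'E'
from h import *
import json
PSI=.2; V=np.array([np.cos(PSI),np.sin(PSI),0]); UH=np.array([np.sin(PSI),-np.cos(PSI),0])
A=np.append(np.cos(np.radians(20))*UH[:2],np.sin(np.radians(20)))
L1=np.array([.5288,.163,.060]); LANE=[L1-.09*V,L1,L1+.09*V]; MID=L1+.076*A
def TR(th,yaw=PSI):
    "tool y along yaw; th deg: 0 down, negative points to -y side"
    y=np.array([np.cos(yaw),np.sin(yaw),0]); z=Ro.from_rotvec(np.radians(th)*y).apply([0,0,-1.])
    return np.column_stack([np.cross(y,z),y,z])
def pose(s=None):
    s=s or bot.read_state(); return np.array(s['tool_pos']),Ro.from_rotvec(s['tcp_rot']).as_matrix()
def grip(G,R,back=.017): return G+back*R[:,2]
def plan(wps,start=None,show=True):
    "wps: (pos,R,jaw,step_m[,n]); prints rows in calls of 5"
    p,R=start or pose(); rows=[]
    for w in wps:
        P,T,jaw,st=w[:4]; ang=np.linalg.norm(Ro.from_matrix(R.T@T).as_rotvec())
        n=max(1,int(np.ceil(np.linalg.norm(P-p)/st)),int(np.ceil(ang/.11)))
        if len(w)>4:n=max(n,w[4])
        for k in range(n,0,-1):
            rv=Ro.from_matrix(R.T@T).as_rotvec()/k; a=(rv/.5).round(2); s=(R.T@(P-p)/k/.1).round(2)
            p=p+R@(s*.1); R=R@Ro.from_rotvec(a*.5).as_matrix(); rows.append([*(a+0.),*(s+0.),jaw])
    for i in range(0,len(rows),5): print(json.dumps([[[float(x) for x in r] for r in rows[i:i+5]]]).replace(' ','').replace('.0,',',').replace('.0]',']'))
    return rows
E
python3 - <<'E'
from plan import *
print('lanes',np.round(LANE,4),MID.round(4))
R=TR(30);G=LANE[1]+.06*A;T=grip(G,R)
print('target',T.round(4))
plan([(T-.10*R[:,2],R,62,.035)])
E
```

```text
lanes [[0.4406 0.1451 0.06  ]
 [0.5288 0.163  0.06  ]
 [0.617  0.1809 0.06  ]] [0.543 0.093 0.086]
target [0.5383 0.1161 0.0658]
[[[0.02,0.17,-0.07,0.11,-0.21,0.08,62],[0.02,0.17,-0.06,0.11,-0.21,0.09,62],[0.01,0.18,-0.07,0.11,-0.2,0.1,62],[0.02,0.17,-0.06,0.11,-0.2,0.11,62],[0.01,0.18,-0.07,0.1,-0.19,0.12,62]]]
[[[0.02,0.17,-0.06,0.1,-0.18,0.13,62]]]
```

>>> play_rows(moves=[[[0.02,0.17,-0.07,0.11,-0.21,0.08,62],[0.02,0.17,-0.06,0.11,-0.21,0.09,62],[0.01,0.18,-0.07,0.11,-0.2,0.1,62],[0.02,0.17,-0.06,0.11,-0.2,0.11,62],[0.01,0.18,-0.07,0.1,-0.19,0.12,62]]])

```text
time: 0.52
tool_pos: [0.5688, 0.056, 0.1614]
tcp_rot: [-1.791, -2.122, -0.399]
wrist_force: [-0.2, -0.5, -0.5]
width: 0.726
grip_force: 0.0
```

>>> play_rows(moves=[[[0.02,0.17,-0.06,0.1,-0.18,0.13,62],[0,0,0,0,0,0,62]]])

```text
time: 0.68
tool_pos: [0.5439, 0.0664, 0.1493]
tcp_rot: [-1.709, -2.081, -0.452]
wrist_force: [-0.5, -0.3, -1.4]
width: 0.724
grip_force: 0.0
```

```bash
python3 - <<'E'
from plan import *
R=TR(30);G=LANE[1]+.06*A;T=grip(G,R)
p,Rc=pose();s=bot.read_state();print((p-(T-.1*R[:,2])).round(4),Ro.from_matrix(R.T@Rc).as_rotvec().round(3),s['q'].round(2))
c=cam('wrist');cv2.imwrite('pics/w0.png',c['bgr'])
plan([(T,R,62,.025)])
E
```

```text
[-0.0044 -0.0007 -0.0031] [0.006 0.004 0.006] [-0.24  0.2   1.88  0.48  1.34 -0.62]
[[[0,0,0,0,0,0.25,62],[0,0,0,0.01,0.01,0.25,62],[0,0,-0.01,0,0,0.25,62],[-0.01,0,0,0.01,0.01,0.24,62]]]
```

View pics/w0.png

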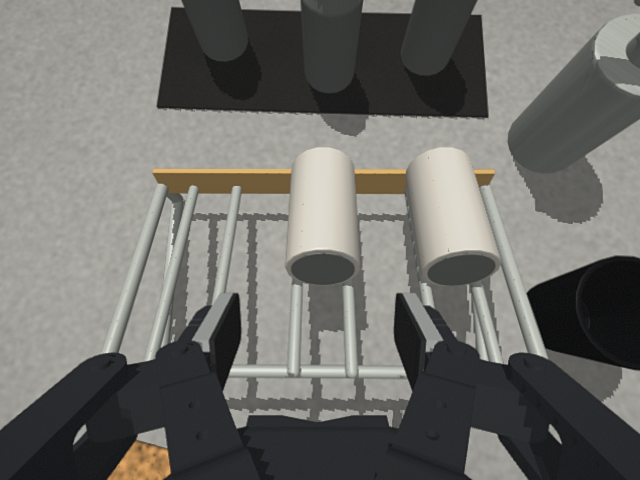

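The wrist view shows the fingers straddling the middle-lane jar (322,215), with the outer jar at (455,215) and the side rail beside it at wire level. Descend and grip.

>>> play_rows(moves=[[[0,0,0,0,0,0.25,62],[0,0,0,0.01,0.01,0.25,62],[0,0,-0.01,0,0,0.25,62],[-0.01,0,0,0.01,0.01,0.24,62],[0,0,0,0,0,0,62]]])

```text
time: 1.15
tool_pos: [0.539, 0.1191, 0.0658]
tcp_rot: [-1.707, -2.095, -0.459]
wrist_force: [-1.1, 0.0, -0.2]
width: 0.728
grip_force: 0.0
```

>>> play_rows(moves=[[[0,0,0,0,0,0,40],[0,0,0,0,0,0,40],[0,0,0,0,0,0,40],[0,0,0,0,0,0,40],[0,0,0,0,0,0,40]]], newtons=50)

```text
time: 1.57
tool_pos: [0.5376, 0.117, 0.0708]
tcp_rot: [-1.702, -2.095, -0.457]
wrist_force: [-12.8, -2.3, 7.0]
width: 0.5
grip_force: 49.6
```

```bash
python3 - <<'E'
from plan import *
R=TR(30);G=LANE[1]+.06*A;T=grip(G,R)
p,Rc=pose();s=bot.read_state();print((p-T).round(4),Ro.from_matrix(R.T@Rc).as_rotvec().round(3),s['q'].round(2),s['wrist_force'],s['width'])
# lift square off wires, go to board B, upright
n=np.cross(V,A); n=n*np.sign(n[2]); up=p+.06*n
R2=TR(-40);Bp=np.array([.4422,-.1221,.0075]); off=Rc.T@(p-LANE[1])  # TCP offset from jar base in tool
T2=Bp+ (R2@off)
print(T2,T2-grip(Bp+[0,0,.06],R2))
plan([(up,Rc,40,.03),(T2+[0,0,.08],R2,40,.03)],start=(p,Rc))
E
```

```text
[-0.0007  0.0009  0.005 ] [ 0.002  0.    -0.005] [-0.16  0.26  1.97  0.53  1.17 -0.64] [-12.79494325  -2.30843594   6.98886359] 0.5001422531138728
[ 0.44261371 -0.12799676  0.05521603] [-0.00175723  0.00481281  0.00073878]
[[[0,0,0,0.23,0,-0.19,40],[0,0,0,0.23,0,-0.2,40],[0,-0.2,0,-0.17,-0.12,-0.11,40],[0,-0.2,0,-0.18,-0.12,-0.09,40],[0,-0.2,0,-0.19,-0.12,-0.07,40]]]
[[[0,-0.2,0,-0.19,-0.12,-0.05,40],[0,-0.21,0,-0.2,-0.12,-0.03,40],[0,-0.2,0,-0.2,-0.12,-0.01,40],[0,-0.21,0,-0.2,-0.12,0.01,40],[0,-0.2,0,-0.2,-0.12,0.03,40]]]
[[[0,-0.21,0,-0.19,-0.12,0.05,40],[0,-0.2,0,-0.19,-0.12,0.07,40],[0,-0.21,0,-0.18,-0.11,0.09,40],[0.01,-0.2,0.01,-0.17,-0.12,0.11,40]]]
```

>>> play_rows(moves=[[[0,0,0,0.23,0,-0.19,40],[0,0,0,0.23,0,-0.2,40],[0,-0.2,0,-0.17,-0.12,-0.11,40],[0,-0.2,0,-0.18,-0.12,-0.09,40],[0,-0.2,0,-0.19,-0.12,-0.07,40]]])

```text
time: 1.98
tool_pos: [0.5169, 0.0684, 0.1319]
tcp_rot: [-1.884, -2.306, -0.22]
wrist_force: [-0.1, 0.0, -2.2]
width: 0.498
grip_force: 49.9
```

>>> play_rows(moves=[[[0,-0.2,0,-0.19,-0.12,-0.05,40],[0,-0.21,0,-0.2,-0.12,-0.03,40],[0,-0.2,0,-0.2,-0.12,-0.01,40],[0,-0.21,0,-0.2,-0.12,0.01,40],[0,-0.2,0,-0.2,-0.12,0.03,40]]])

```text
time: 2.4
tool_pos: [0.4796, -0.0403, 0.1364]
tcp_rot: [1.834, 2.234, -0.249]
wrist_force: [-0.2, 0.3, -1.6]
width: 0.49
grip_force: 49.7
```

>>> play_rows(moves=[[[0,-0.21,0,-0.19,-0.12,0.05,40],[0,-0.2,0,-0.19,-0.12,0.07,40],[0,-0.21,0,-0.18,-0.11,0.09,40],[0.01,-0.2,0.01,-0.17,-0.12,0.11,40],[0,0,0,0,0,0,40]]])

```text
time: 2.82
tool_pos: [0.4425, -0.1281, 0.1322]
tcp_rot: [1.614, 1.955, -0.585]
wrist_force: [-0.8, 0.2, -3.5]
width: 0.488
grip_force: 50.1
```

```bash
python3 - <<'E'
from plan import *
p,Rc=pose();s=bot.read_state();R2=TR(-40)
print(p,Ro.from_matrix(R2.T@Rc).as_rotvec().round(3),s['q'].round(2),s['wrist_force'],s['width'])
c=cam('side');P=cloud(c);m=(P[...,2]>.03)&(P[...,2]<.25)&(P[...,1]<-.05)&(P[...,1]>-.2)&(P[...,0]>.38)&(P[...,0]<.52)
hsv=cv2.cvtColor(c['bgr'],cv2.COLOR_BGR2HSV); m&=(hsv[...,2]>90)&(hsv[...,1]<50)
q=P[m];print(len(q),np.percentile(q,[1,50,99],axis=0).round(3))
# fit cylinder near vertical
def res(x):
    d=np.array([x[2],x[3],1]);d/=np.linalg.norm(d);return np.linalg.norm(np.cross(q-[x[0],x[1],.14],d),axis=1)-.025
f=LS(res,[.442,-.125,0,0],loss='soft_l1',f_scale=.002);print(f.x.round(4),np.median(abs(f.fun)))
cv2.imwrite('pics/s1.png',cv2.resize(c['bgr'][220:460,260:580],None,fx=2,fy=2))
E
```

```text
[ 0.44250871 -0.12814434  0.13224244] [ 0.001 -0.003  0.009] [ 0.22 -0.09  2.3  -0.81  1.11  0.47] [-0.77158965  0.22302118 -3.47883859] 0.48776116917506634
1648 [[ 0.409 -0.147  0.086]
 [ 0.433 -0.133  0.157]
 [ 0.479 -0.066  0.209]]
[ 0.4414 -0.1181 -0.0385 -0.0327] 0.002022254318422961
```

View pics/s1.png

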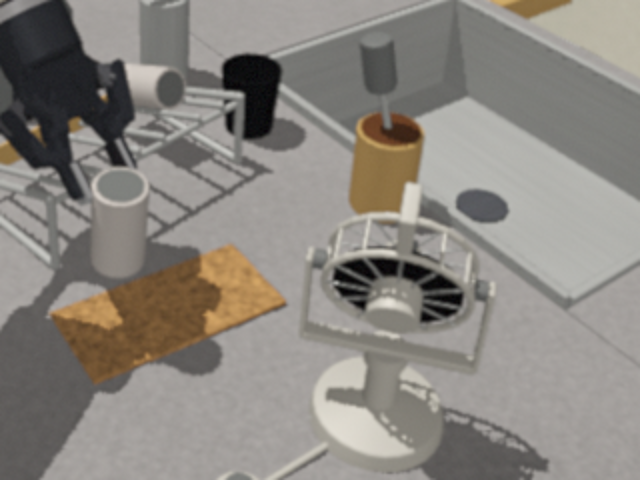

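Jar is held near-upright over the board (crop (120,225)); the grip is a bit shallow (opening 42 mm), since the pads stand back when open. I'll grip deeper next time. Lower and release.

```bash
python3 - <<'E'
from plan import *
p,Rc=pose();R2=TR(-40)
D=p-[0,0,.0775]
plan([(D+[0,0,.02],R2,40,.03),(D,R2,40,.01),(D,R2,40,.01),(D,R2,70,.01,4),(D-.02*R2[:,2],R2,70,.02),(D-.14*R2[:,2],R2,60,.035)],start=(p,Rc))
E
```

```text
[[[0,0,-0.01,0.18,0,0.22,40],[0,0,-0.01,0.19,0,0.22,40],[0,0,0,0.04,0,0.05,40],[0,0,0,0.04,0,0.05,40],[0,0,0,0.05,0,0.05,40]]]
[[[0,0,0,0,0,0,40],[0,0,0,0,0,0,70],[0,0,0,0,0,0,70],[0,0,0,0,0,0,70],[0,0,0,0,0,0,70]]]
[[[0,0,0,0,0,-0.2,70],[0,0,0,0,0,-0.3,60],[0,0,0,0,0,-0.3,60],[0,0,0,0,0,-0.3,60],[0,0,0,0,0,-0.3,60]]]
```

>>> play_rows(moves=[[[0,0,-0.01,0.18,0,0.22,40],[0,0,-0.01,0.19,0,0.22,40],[0,0,0,0.04,0,0.05,40],[0,0,0,0.04,0,0.05,40],[0,0,0,0.05,0,0.05,40]]])

```text
time: 3.28
tool_pos: [0.4472, -0.1271, 0.0573]
tcp_rot: [1.607, 1.963, -0.581]
wrist_force: [-6.6, 11.3, 41.0]
width: 0.485
grip_force: 55.7
```

>>> play_rows(moves=[[[0,0,0,0,0,0,40],[0,0,0,0,0,0,70],[0,0,0,0,0,0,70],[0,0,0,0,0,0,70],[0,0,0,0,0,0,70]]])

```text
time: 3.7
tool_pos: [0.4455, -0.1269, 0.0562]
tcp_rot: [1.606, 1.965, -0.582]
wrist_force: [-1.4, 0.1, -0.5]
width: 0.815
grip_force: 0.0
```

>>> play_rows(moves=[[[0,0,0,0,0,-0.2,70],[0,0,0,0,0,-0.3,60],[0,0,0,0,0,-0.3,60],[0,0,0,0,0,-0.3,60],[0,0,0,0,0,-0.3,60]]])

```text
time: 4.12
tool_pos: [0.4262, -0.0381, 0.1639]
tcp_rot: [1.606, 1.966, -0.584]
wrist_force: [0.5, 0.9, -0.0]
width: 0.702
grip_force: 0.0
```

```bash
cat >> plan.py <<'E'
def fused():
    cs=[cam('scene'),cam('side')]
    P=np.concatenate([cloud(c).reshape(-1,3) for c in cs]);B=np.concatenate([c['bgr'].reshape(-1,3) for c in cs])
    return P,cv2.cvtColor(B[None],cv2.COLOR_BGR2HSV)[0],cs
def upright(P,hsv,g,z0,z1,r=.025,vlo=90):
    m=(np.hypot(P[:,0]-g[0],P[:,1]-g[1])<.035)&(P[:,2]>z0)&(P[:,2]<z1)&(hsv[:,1]<60)&(hsv[:,2]>vlo); q=P[m]
    zc=(z0+z1)/2
    def res(x):
        d=np.array([x[2],x[3],1]);d/=np.linalg.norm(d);return np.linalg.norm(np.cross(q-[x[0],x[1],zc],d),axis=1)-r
    f=LS(res,[*g,0,0],loss='soft_l1',f_scale=.002);return f.x.round(4),len(q),np.median(abs(f.fun)).round(4)
E
python3 - <<'E'
from plan import *
P,hsv,cs=fused()
print(upright(P,hsv,(.442,-.12),.015,.085))
m=(np.hypot(P[:,0]-.442,P[:,1]+.12)<.02)&(P[:,2]<.15)&(P[:,2]>.02);print(np.percentile(P[m,2],[50,90,99]))
# jar2 re-fit
q=P[(abs(P[:,0]-.625)<.03)&(P[:,1]>.09)&(P[:,1]<.2)&(P[:,2]>.075)&(P[:,2]<.14)&(hsv[:,1]<60)&(hsv[:,2]>60)]
print('jar',cyl(q,[.14,.625,.075,-.2,-.36]))
s=bot.read_state();print(s['tool_pos'],s['wrist_force'])
R=TR(30);T=grip(LANE[2]+.06*A,R,.025)
plan([(T-.10*R[:,2]+[0,0,.03],R,58,.035),(T-.04*R[:,2],R,58,.035),])
E
```

```text
(array([ 0.4468, -0.1104,  0.0029,  0.0071]), 730, np.float64(0.0005))
[0.07807768 0.09710561 0.0985268 ]
jar (array([ 0.625 ,  0.0749, -0.188 , -0.3549]), 1141, np.float64(0.0014))
[ 0.4299957  -0.03591508  0.16683309] [0.50793616 0.12159616 0.74747752]
[[[0,0.2,0,0.05,0.19,-0.05,58],[0,0.2,0,0.05,0.19,-0.04,58],[0,0.2,0,0.06,0.19,-0.04,58],[0,0.2,0,0.06,0.19,-0.03,58],[0,0.21,0,0.06,0.19,-0.02,58]]]
[[[0,0.2,0,0.06,0.19,-0.02,58],[0,0.21,0,0.07,0.19,-0.01,58],[0,0.2,0,0.07,0.19,-0.01,58],[0,0.21,0,0.07,0.19,0,58],[0,0.2,0,0.06,0.19,0.01,58]]]
[[[0.01,0.21,0.01,0.07,0.18,0.02,58],[0,0.2,0,0.06,0.19,0.02,58],[0,0,0,-0.05,0,0.29,58],[0,0,0,-0.05,0,0.28,58],[0,0,0.01,-0.05,0,0.29,58]]]
```

Jar 1 stands upright on the board at (0.447,-0.110). Now jar 2, with a deeper grip.

>>> play_rows(moves=[[[0,0.2,0,0.05,0.19,-0.05,58],[0,0.2,0,0.05,0.19,-0.04,58],[0,0.2,0,0.06,0.19,-0.04,58],[0,0.2,0,0.06,0.19,-0.03,58],[0,0.21,0,0.06,0.19,-0.02,58]]])

```text
time: 4.63
tool_pos: [0.5143, 0.0134, 0.1656]
tcp_rot: [1.89, 2.315, -0.176]
wrist_force: [-0.9, 0.7, -0.4]
width: 0.679
grip_force: 0.0
```

>>> play_rows(moves=[[[0,0.2,0,0.06,0.19,-0.02,58],[0,0.21,0,0.07,0.19,-0.01,58],[0,0.2,0,0.07,0.19,-0.01,58],[0,0.21,0,0.07,0.19,0,58],[0,0.2,0,0.06,0.19,0.01,58]]])

```text
time: 5.05
tool_pos: [0.6008, 0.064, 0.1688]
tcp_rot: [-1.822, -2.229, -0.298]
wrist_force: [-0.6, 1.3, -0.0]
width: 0.684
grip_force: 0.0
```

>>> play_rows(moves=[[[0.01,0.21,0.01,0.07,0.18,0.02,58],[0,0.2,0,0.06,0.19,0.02,58],[0,0,0,-0.05,0,0.29,58],[0,0,0,0,0,0,58]]])

```text
time: 5.38
tool_pos: [0.6278, 0.0941, 0.1347]
tcp_rot: [-1.712, -2.077, -0.441]
wrist_force: [-2.0, 0.6, -1.5]
width: 0.682
grip_force: 0.0
```

```bash
python3 - <<'E'
from plan import *
p,Rc=pose();s=bot.read_state()
R=TR(30);T=grip(LANE[2]+.06*A,R,.025)
print((Rc.T@(T-p)).round(4),Ro.from_matrix(R.T@Rc).as_rotvec().round(3),s['q'].round(2))
c=cam('wrist');cv2.imwrite('pics/w1.png',c['bgr'][::1,::1])
plan([(T-.04*R[:,2],R,58,.02),(T,R,58,.02),(T,R,58,.02)])
E
```

```text
[-0.0004  0.0077  0.0872] [0.012 0.001 0.011] [-0.17  0.35  1.71  0.5   1.33 -0.55]
[[[-0.01,0,-0.01,-0.01,0.02,0.16,58],[-0.01,0,0,0,0.03,0.16,58],[0,0,-0.01,-0.01,0.02,0.17,58],[0,0,0,0,0,0.2,58],[0,0,0,0,0,0.2,58]]]
[[[0,0,0,0,0,0,58]]]
```

View pics/w1.png

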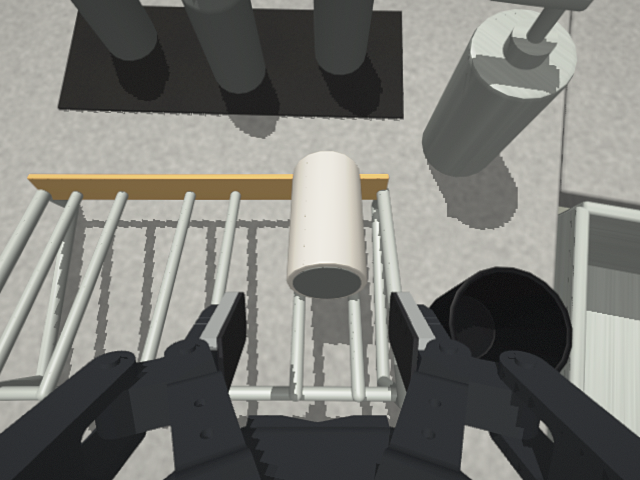

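The wrist view shows the jar (327,225) alone between the fingers, with the right rail (390,290) just outside; descend and grip.

>>> play_rows(moves=[[[-0.01,0,-0.01,-0.01,0.02,0.16,58],[-0.01,0,0,0,0.03,0.16,58],[0,0,-0.01,-0.01,0.02,0.17,58],[0,0,0,0,0,0.2,58],[0,0,0,0,0,0.18,58]]])

```text
time: 5.85
tool_pos: [0.6296, 0.1379, 0.066]
tcp_rot: [-1.707, -2.099, -0.465]
wrist_force: [0.2, 0.2, -0.3]
width: 0.68
grip_force: 0.0
```

>>> play_rows(moves=[[[0,0,0,0,0,0,58],[0,0,0,0,0,0,40],[0,0,0,0,0,0,40],[0,0,0,0,0,0,40],[0,0,0,0,0,0,40]]])

```text
time: 6.27
tool_pos: [0.6263, 0.138, 0.0673]
tcp_rot: [-1.702, -2.095, -0.46]
wrist_force: [-8.6, 0.5, 3.7]
width: 0.521
grip_force: 50.0
```

```bash
python3 - <<'E'
from plan import *
R=TR(30);T=grip(LANE[2]+.06*A,R,.025)
p,Rc=pose();s=bot.read_state();print((p-T).round(4),Ro.from_matrix(R.T@Rc).as_rotvec().round(3),s['wrist_force'],s['width']*85.4)
n=np.cross(V,A); n=n*np.sign(n[2]); up=p+.07*n
R2=TR(-40);Bp=np.array([.5450,-.124,.0085]); off=Rc.T@(p-LANE[2]); T2=Bp+R2@off
print(T2)
plan([(up,Rc,40,.035),(T2+[0,0,.10],R2,40,.03)],start=(p,Rc))
E
```

```text
[0.0006 0.0001 0.0085] [ 0.001  0.001 -0.006] [-8.560712    0.51097798  3.70604657] 44.49731336611848
[ 0.54699879 -0.13182925  0.05224024]
[[[0,0,0,0.18,0,-0.15,40],[0,0,0,0.18,0,-0.15,40],[0,0,0,0.18,0,-0.15,40],[0,-0.2,0,-0.19,-0.11,-0.13,40],[0,-0.2,0,-0.2,-0.11,-0.11,40]]]
[[[0,-0.2,0,-0.21,-0.11,-0.09,40],[0,-0.21,0,-0.22,-0.11,-0.07,40],[0,-0.2,0,-0.22,-0.11,-0.04,40],[0,-0.21,0,-0.23,-0.11,-0.02,40],[0,-0.2,0,-0.23,-0.11,0,40]]]
[[[0,-0.21,0,-0.22,-0.11,0.03,40],[0,-0.2,0,-0.22,-0.11,0.05,40],[0,-0.21,0,-0.21,-0.11,0.07,40],[0.01,-0.2,0,-0.21,-0.11,0.1,40],[0,-0.21,0.01,-0.2,-0.12,0.11,40]]]
```

>>> play_rows(moves=[[[0,0,0,0.18,0,-0.15,40],[0,0,0,0.18,0,-0.15,40],[0,0,0,0.18,0,-0.15,40],[0,-0.2,0,-0.19,-0.11,-0.13,40],[0,-0.2,0,-0.2,-0.11,-0.11,40]]])

```text
time: 6.68
tool_pos: [0.614, 0.1103, 0.1384]
tcp_rot: [-1.825, -2.24, -0.305]
wrist_force: [-0.8, -0.4, -1.3]
width: 0.518
grip_force: 49.9
```

>>> play_rows(moves=[[[0,-0.2,0,-0.21,-0.11,-0.09,40],[0,-0.21,0,-0.22,-0.11,-0.07,40],[0,-0.2,0,-0.22,-0.11,-0.04,40],[0,-0.21,0,-0.23,-0.11,-0.02,40],[0,-0.2,0,-0.23,-0.11,0,40]]])

```text
time: 7.1
tool_pos: [0.5821, -0.0123, 0.1471]
tcp_rot: [1.885, 2.305, -0.168]
wrist_force: [0.1, -0.3, -0.8]
width: 0.519
grip_force: 50.0
```

>>> play_rows(moves=[[[0,-0.21,0,-0.22,-0.11,0.03,40],[0,-0.2,0,-0.22,-0.11,0.05,40],[0,-0.21,0,-0.21,-0.11,0.07,40],[0.01,-0.2,0,-0.21,-0.11,0.1,40],[0,-0.21,0.01,-0.2,-0.12,0.11,40]]])

```text
time: 7.52
tool_pos: [0.5501, -0.1333, 0.1544]
tcp_rot: [1.608, 1.946, -0.58]
wrist_force: [-0.7, 0.4, -1.4]
width: 0.518
grip_force: 50.0
```

>>> play_rows(moves=[[[0,0,0,0,0,0,40]]])

```text
time: 7.6
tool_pos: [0.545, -0.1336, 0.1495]
tcp_rot: [1.609, 1.954, -0.591]
wrist_force: [-0.9, 0.8, -2.0]
width: 0.519
grip_force: 50.2
```

```bash
python3 - <<'E'
from plan import *
p,Rc=pose();s=bot.read_state();R2=TR(-40)
print(p,Ro.from_matrix(R2.T@Rc).as_rotvec().round(3),s['wrist_force'],s['width']*85.4)
c=cam('side');P=cloud(c).reshape(-1,3);hsv=cv2.cvtColor(c['bgr'],cv2.COLOR_BGR2HSV).reshape(-1,3)
b=np.array([.5450,-.124])
for zz in [(.09,.145),(.105,.15)]: print(upright(P,hsv,b,*zz))
m=(np.hypot(P[:,0]-b[0],P[:,1]-b[1])<.04)&(P[:,2]>.03)&(hsv[:,1]<60)&(hsv[:,2]>90);print(np.percentile(P[m,2],[1,3,50,97]).round(4))
D=p+[.0,.0,-(p[2]-.0522)-.001]
plan([(D+[0,0,.012],R2,40,.03),(D,R2,40,.006),(D,R2,40,.01)],start=(p,Rc))
print();plan([(D,R2,70,.01,4),(D-.02*R2[:,2],R2,70,.02),(D-.17*R2[:,2],R2,70,.04)],start=(D,R2))
E
```

```text
[ 0.54495943 -0.13359794  0.14950837] [ 0.002 -0.008  0.006] [-0.88442233  0.81516005 -2.00493434] 44.285681617234914
(array([ 0.5454, -0.1241, -0.0389, -0.0106]), 430, np.float64(0.0005))
(array([ 0.5451, -0.1242, -0.0288, -0.0065]), 493, np.float64(0.0006))
[0.1081 0.1107 0.1726 0.2019]
[[[0,0.01,0,0.19,0,0.22,40],[0,0,-0.01,0.18,0,0.22,40],[0,0.01,0,0.19,0,0.22,40],[0,0,0,0.04,0,0.05,40],[0,0,0,0.04,0,0.04,40]]]
[[[0,0,0,0,0,0,40]]]

[[[0,0,0,0,0,0,70],[0,0,0,0,0,0,70],[0,0,0,0,0,0,70],[0,0,0,0,0,0,70],[0,0,0,0,0,-0.2,70]]]
[[[0,0,0,0,0,-0.38,70],[0,0,0,0,0,-0.37,70],[0,0,0,0,0,-0.38,70],[0,0,0,0,0,-0.37,70]]]
```

>>> play_rows(moves=[[[0,0.01,0,0.19,0,0.22,40],[0,0,-0.01,0.18,0,0.22,40],[0,0.01,0,0.19,0,0.22,40],[0,0,0,0.04,0,0.05,40],[0,0,0,0.04,0,0.04,40]]])

```text
time: 8.07
tool_pos: [0.5494, -0.1316, 0.0521]
tcp_rot: [1.613, 1.967, -0.578]
wrist_force: [0.3, -0.0, -0.7]
width: 0.516
grip_force: 50.4
```

>>> play_rows(moves=[[[0,0,0,0,0,0,40],[0,0,0,0,0,0,70],[0,0,0,0,0,0,70],[0,0,0,0,0,0,70],[0,0,0,0,0,0,70]]])

```text
time: 8.48
tool_pos: [0.5501, -0.1313, 0.0535]
tcp_rot: [1.611, 1.965, -0.576]
wrist_force: [0.5, 0.5, 0.8]
width: 0.822
grip_force: 0.0
```

>>> play_rows(moves=[[[0,0,0,0,0,-0.2,70],[0,0,0,0,0,-0.38,70],[0,0,0,0,0,-0.37,70],[0,0,0,0,0,-0.38,70],[0,0,0,0,0,-0.37,70]]])

```text
time: 8.9
tool_pos: [0.5266, -0.024, 0.1847]
tcp_rot: [1.612, 1.967, -0.577]
wrist_force: [0.9, 0.9, -0.0]
width: 0.823
grip_force: 0.0
```

```bash
python3 - <<'E'
from plan import *
P,hsv,cs=fused()
for b in [(.447,-.11),(.545,-.124)]:
  print(upright(P,hsv,b,.015,.085))
for g in [(.6017,.3337),(.5094,.2956),(.3954,.311)]: print('bottle',circ(P,np.array(g),.025,.015,.09))
R=TR(-50)
for g in [(.6017,.3335),(.5094,.2953),(.3954,.3108)]:
    T=grip(np.array([*g,.003+.075]),R,.025); print(T.round(4))
T=grip(np.array([.3954,.3108,.078]),R,.025)
p,Rc=pose();print(p)
plan([(np.array([.41,.2,.36]),TR(-30),74,.04),(T-.13*R[:,2],R,74,.04)])
E
```

```text
(array([ 0.4469, -0.1105,  0.0014,  0.0035]), 748, np.float64(0.0006))
(array([ 0.5511, -0.1206, -0.011 , -0.0129]), 683, np.float64(0.0007))
bottle (array([0.6016, 0.3339]), 667, np.float64(0.0014))
bottle (array([0.5096, 0.2955]), 809, np.float64(0.0011))
bottle (array([0.3955, 0.311 ]), 826, np.float64(0.0012))
[0.6055 0.3147 0.0619]
[0.5132 0.2765 0.0619]
[0.3992 0.292  0.0619]
[ 0.53094776 -0.02122684  0.18915456]
[[[0,0.04,0,0.1,-0.09,-0.36,74],[0,0.04,0,0.1,-0.09,-0.36,74],[0,0.04,0,0.11,-0.09,-0.35,74],[0.01,0.04,0,0.12,-0.09,-0.35,74],[0,0.04,0,0.12,-0.09,-0.35,74]]]
[[[0.01,0.05,0,0.13,-0.09,-0.35,74],[0,0.04,-0.01,0.14,-0.09,-0.34,74],[0.01,0.05,0,0.14,-0.09,-0.34,74],[0,-0.09,0,0.34,0.01,0.11,74],[0,-0.09,0,0.35,0.01,0.1,74]]]
[[[0,-0.09,0,0.35,0.01,0.08,74],[0,-0.09,0,0.35,0.01,0.07,74],[0,-0.09,0,0.36,0.01,0.05,74],[0,-0.08,0,0.36,0.01,0.03,74],[0,-0.09,0,0.36,0.01,0.02,74]]]
[[[0,-0.08,0,0.36,0,0.01,74]]]
```

Both jars stand upright on the board. Before the bottle grasps, I fit a quick arm model from the logged joint/TCP pairs to check the joint ranges.

```bash
cat > kin.py <<'E'
from plan import *
def rz(a):return Ro.from_euler('z',a).as_matrix()
def ry(a):return Ro.from_euler('y',a).as_matrix()
def fk(q,k):
    a1,off,d1,L2,a3,L3,d6,c=k
    R=rz(q[0]);p=R@[a1,off,d1];R=R@ry(q[1]);p=p+R@[0,0,L2];R=R@ry(q[2]);p=p+R@[a3,0,L3]
    R=R@rz(q[3])@ry(q[4]);p=p+R@[0,0,d6];return p,R@rz(q[5]+c)
def ik(p,R,k,q0):
    lo=np.array([-2.63,-.94,.31,-1.31,0,-2.55]);hi=np.array([2.63,2.18,2.57,4.45,2.66,2.55])
    def res(q):
        a,B=fk(q,k);return np.r_[(a-p)*5,Ro.from_matrix(B.T@R).as_rotvec()]
    best=None
    for s in [q0]+[np.random.default_rng(i).uniform(lo,hi) for i in range(12)]:
        f=LS(res,np.clip(s,lo+.01,hi-.01),bounds=(lo,hi))
        if best is None or f.cost<best.cost*.5-1e-9: best=f
        if best.cost<1e-7:break
    return best.x,best.cost
E
python3 - <<'E'
from kin import *
s=bot.read_state();d=TR(30)[:,2]
obs=[([-.0369,.2647,1.6052,0,1.2737,-.0369],[.6743,0,.1987],TR(0,0)),
([-.24,.2,1.88,.48,1.34,-.62],np.array([.5383,.1161,.0658])-.1*d+[-.0044,-.0007,-.0031],TR(30)),
([-.16,.26,1.97,.53,1.17,-.64],[.5376,.117,.0708],TR(30)),
([.22,-.09,2.3,-.81,1.11,.47],[.4425,-.1281,.1322],TR(-40)),
(s['q'],s['tool_pos'],Ro.from_rotvec(s['tcp_rot']).as_matrix())]
best=None
for c in [np.pi/2,-np.pi/2,0,np.pi]:
    f=LS(lambda k:np.concatenate([np.r_[(fk(q,k)[0]-p)*5,Ro.from_matrix(fk(q,k)[1].T@R).as_rotvec()] for q,p,R in obs]),[0,.0,.3,.45,0,.45,.2,c])
    if best is None or f.cost<best.cost:best=f
k=best.x;print(best.cost,k.round(4)); np.save('k.npy',k)
for q,p,R in obs: print((fk(q,k)[0]-p).round(4),Ro.from_matrix(fk(q,k)[1].T@R).as_rotvec().round(3))
for g in [(.6017,.3335),(.5094,.2953),(.3954,.3108)]:
  for yaw in [.2,.6,1.0,1.4]:
    R=TR(-50,yaw);T=grip(np.array([*g,.078]),R,.025);o=[]
    for bk in [0,.13]:
        q,cst=ik(T-bk*R[:,2],R,k,s['q']);o+=[q.round(2).tolist(),round(cst,5)]
    print(g,yaw,*o)
E
```

```text
0.00021135431240481843 [-1.5000e-03  2.4400e-02  2.4620e-01  5.1350e-01 -2.6000e-03  5.6600e-01
  3.7850e-01 -4.7132e+00]
[-0.0001 -0.0005  0.0003] [-0.002 -0.     0.001]
[-0.      0.0008 -0.001 ] [-0.009 -0.001  0.   ]
[-0.0001 -0.0006 -0.0011] [-0.003  0.002  0.005]
[-0.0002  0.0004  0.0019] [ 0.001  0.008 -0.007]
[ 0.0005  0.0001 -0.0001] [-0.     0.     0.001]
(0.6017, 0.3335) 0.2 [0.8, 0.74, 1.44, -0.68, 1.56, 0.83] 0.0 [0.89, 0.77, 1.22, -0.64, 1.76, 0.77] 0.0
(0.6017, 0.3335) 0.6 [0.86, 0.59, 1.69, -0.88, 1.3, 0.71] 0.0 [0.99, 0.55, 1.57, -0.79, 1.48, 0.66] 0.0
(0.6017, 0.3335) 1.0 [0.87, 0.43, 1.94, -1.12, 1.01, 0.63] 0.0 [1.03, 0.32, 1.91, -0.97, 1.19, 0.55] 0.0
(0.6017, 0.3335) 1.4 [0.79, 0.28, 2.13, -1.31, 0.69, 0.46] 0.00179 [0.98, 0.07, 2.22, -1.19, 0.85, 0.42] 0.0
(0.5094, 0.2953) 0.2 [0.85, 0.6, 1.67, -0.65, 1.51, 0.92] 0.0 [0.96, 0.62, 1.47, -0.6, 1.71, 0.88] 0.0
(0.5094, 0.2953) 0.6 [0.93, 0.46, 1.9, -0.86, 1.29, 0.8] 0.0 [1.07, 0.42, 1.77, -0.76, 1.48, 0.75] 0.0
(0.5094, 0.2953) 1.0 [0.96, 0.31, 2.13, -1.1, 1.03, 0.72] 0.0 [1.15, 0.19, 2.07, -0.93, 1.24, 0.64] 0.0
(0.5094, 0.2953) 1.4 [0.89, 0.14, 2.31, -1.31, 0.75, 0.55] 0.00162 [1.12, -0.08, 2.37, -1.13, 0.95, 0.47] 0.0
(0.3954, 0.3108) 0.2 [1.0, 0.52, 1.8, -0.56, 1.53, 1.04] 0.0 [1.09, 0.54, 1.58, -0.51, 1.74, 1.0] 0.0
(0.3954, 0.3108) 0.6 [1.1, 0.4, 1.99, -0.76, 1.35, 0.92] 0.0 [1.24, 0.38, 1.83, -0.66, 1.56, 0.87] 0.0
(0.3954, 0.3108) 1.0 [1.17, 0.25, 2.21, -0.98, 1.14, 0.82] 0.0 [1.36, 0.17, 2.11, -0.82, 1.36, 0.75] 0.0
(0.3954, 0.3108) 1.4 [1.16, 0.08, 2.42, -1.26, 0.9, 0.74] 0.0 [1.42, -0.11, 2.39, -0.99, 1.15, 0.6] 0.0
```

The model fits within about 1 mm, and the poses at yaw 0.2 are comfortably in range. Move to the first bottle's pre-grasp.

>>> play_rows(moves=[[[0,0.04,0,0.1,-0.09,-0.36,74],[0,0.04,0,0.1,-0.09,-0.36,74],[0,0.04,0,0.11,-0.09,-0.35,74],[0.01,0.04,0,0.12,-0.09,-0.35,74],[0,0.04,0,0.12,-0.09,-0.35,74]]])

```text
time: 9.42
tool_pos: [0.4516, 0.1151, 0.2906]
tcp_rot: [1.673, 2.04, -0.512]
wrist_force: [1.0, 0.1, -0.4]
width: 0.864
grip_force: 0.0
```

>>> play_rows(moves=[[[0.01,0.05,0,0.13,-0.09,-0.35,74],[0,0.04,-0.01,0.14,-0.09,-0.34,74],[0.01,0.05,0,0.14,-0.09,-0.34,74],[0,-0.09,0,0.34,0.01,0.11,74],[0,-0.09,0,0.35,0.01,0.1,74]]])

```text
time: 9.83
tool_pos: [0.4028, 0.2475, 0.3054]
tcp_rot: [1.666, 2.027, -0.523]
wrist_force: [0.3, 0.4, -1.2]
width: 0.871
grip_force: 0.0
```

>>> play_rows(moves=[[[0,-0.09,0,0.35,0.01,0.08,74],[0,-0.09,0,0.35,0.01,0.07,74],[0,-0.09,0,0.36,0.01,0.05,74],[0,-0.08,0,0.36,0.01,0.03,74],[0,-0.09,0,0.36,0.01,0.02,74]]])

```text
time: 10.25
tool_pos: [0.3809, 0.3641, 0.1651]
tcp_rot: [1.528, 1.87, -0.69]
wrist_force: [0.7, 0.5, 1.0]
width: 0.866
grip_force: 0.0
```

>>> play_rows(moves=[[[0,-0.08,0,0.36,0,0.01,74],[0,0,0,0,0,0,74],[0,0,0,0,0,0,74]]])

```text
time: 10.5
tool_pos: [0.3747, 0.385, 0.1341]
tcp_rot: [1.496, 1.841, -0.727]
wrist_force: [0.3, -0.9, 0.6]
width: 0.865
grip_force: 0.0
```

```bash
python3 - <<'E'
from plan import *
R=TR(-50);T=grip(np.array([.3954,.3108,.078]),R,.025)
p,Rc=pose();s=bot.read_state();print((Rc.T@(T-p)).round(4),Ro.from_matrix(R.T@Rc).as_rotvec().round(3),s['q'].round(2))
plan([(T-.05*R[:,2],R,74,.03),(T,R,74,.025),(T,R,74,.02)])
E
```

```text
[-0.0054  0.0072  0.1199] [ 0.014 -0.009 -0.013] [ 1.09  0.56  1.59 -0.5   1.73  1.  ]
[[[-0.01,0.01,0.01,-0.02,0.02,0.23,74],[-0.01,0,0.01,-0.02,0.02,0.23,74],[-0.01,0.01,0.01,-0.02,0.02,0.24,74],[0,0,0,0,0,0.25,74],[0,0,0,0,0,0.25,74]]]
[[[0,0,0,0,0,0,74]]]
```

>>> play_rows(moves=[[[-0.01,0.01,0.01,-0.02,0.02,0.23,74],[-0.01,0,0.01,-0.02,0.02,0.23,74],[-0.01,0.01,0.01,-0.02,0.02,0.24,74],[0,0,0,0,0,0.25,74],[0,0,0,0,0,0.25,74]]])

```text
time: 10.92
tool_pos: [0.4027, 0.2935, 0.0693]
tcp_rot: [1.519, 1.837, -0.678]
wrist_force: [-0.1, 0.5, -0.7]
width: 0.864
grip_force: 0.0
```

>>> play_rows(moves=[[[0,0,0,0,0,0,74],[0,0,0,0,0,0,60],[0,0,0,0,0,0,40],[0,0,0,0,0,0,40],[0,0,0,0,0,0,40]]])

```text
time: 11.33
tool_pos: [0.4018, 0.2955, 0.0691]
tcp_rot: [1.515, 1.836, -0.682]
wrist_force: [-1.1, 0.6, 6.4]
width: 0.508
grip_force: 49.1
```

>>> play_rows(moves=[[[0,0,0,0,0,0,40],[0,0,0,0,0,0,40]]])

```text
time: 11.5
tool_pos: [0.4018, 0.2958, 0.0691]
tcp_rot: [1.514, 1.836, -0.682]
wrist_force: [-1.7, 0.0, 7.2]
width: 0.513
grip_force: 49.1
```

```bash
python3 - <<'E'
from plan import *
R=TR(-50);T=grip(np.array([.3954,.3108,.078]),R,.025)
p,Rc=pose();s=bot.read_state();print((Rc.T@(T-p)).round(4),Ro.from_matrix(R.T@Rc).as_rotvec().round(3),s['wrist_force'],s['width']*85.4)
c=cam('side');cv2.imwrite('pics/s2.png',cv2.resize(c['bgr'][180:340,130:340],None,fx=3,fy=3))
base=np.array([.3954,.3108,.003]);off=Rc.T@(p-base);np.save('off.npy',off)
R2=TR(20); n=np.cross(V,A); n*=np.sign(n[2])
F=LANE[0]+.004*A+R2@off
plan([(p+[0,0,.09],Rc,40,.03),(F+.09*n,R2,40,.03)],start=(p,Rc))
E
```

```text
[ 0.0034 -0.0033  0.007 ] [-0.006  0.01   0.011] [-1.65873724  0.02241368  7.22777722] 43.848223130054606
[[[0,0,0,-0.23,0,-0.2,40],[0,0,0,-0.23,0.01,-0.19,40],[0,0,0,-0.22,0,-0.2,40],[0,0.2,0,-0.1,0.01,0.13,40],[0,0.2,0,-0.12,0.01,0.12,40]]]
[[[0,0.2,0,-0.13,0.01,0.1,40],[0,0.2,0,-0.14,0.01,0.09,40],[0,0.2,0,-0.14,0.01,0.08,40],[0,0.2,0,-0.15,0.01,0.06,40],[0,0.2,0,-0.16,0.01,0.05,40]]]
[[[0.01,0.2,0,-0.16,0.01,0.03,40],[0,0.21,0,-0.16,0.01,0.01,40],[0.01,0.2,0,-0.16,0.01,0,40],[0,0.21,0,-0.16,0.01,-0.02,40],[0.01,0.2,0,-0.16,0.02,-0.04,40]]]
```

View pics/s2.png

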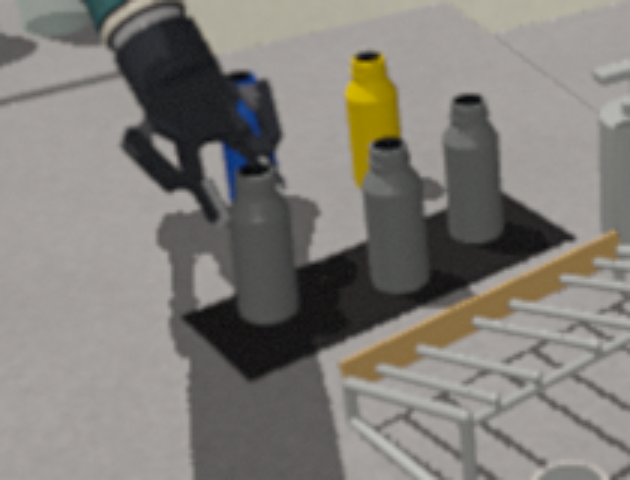

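The crop shows the near grey bottle (265,250) between the fingers, with the blue one behind; the grip force is 49 N. Lift and carry it to lane 0.

>>> play_rows(moves=[[[0,0,0,-0.23,0,-0.2,40],[0,0,0,-0.23,0.01,-0.19,40],[0,0,0,-0.22,0,-0.2,40],[0,0,0,0,0,0,40]]])

```text
time: 11.88
tool_pos: [0.4035, 0.2988, 0.163]
tcp_rot: [1.519, 1.837, -0.671]
wrist_force: [1.2, 1.1, -0.4]
width: 0.507
grip_force: 49.7
```

```bash
python3 - <<'E'
from plan import *
p,Rc=pose();s=bot.read_state();off=np.load('off.npy');b=p-Rc@off;print(p,'base exp',b.round(4),s['wrist_force'],s['width']*85.4)
c=cam('side');P=cloud(c).reshape(-1,3);hsv=cv2.cvtColor(c['bgr'],cv2.COLOR_BGR2HSV).reshape(-1,3)
print(upright(P,hsv,b[:2],.10,.15,vlo=50))
m=(np.hypot(P[:,0]-b[0],P[:,1]-b[1])<.03)&(P[:,2]>.03)&(P[:,2]<.3);print(np.percentile(P[m,2],[1,3,50,97]).round(4))
E
```

```text
[0.40347067 0.29875152 0.16296676] base exp [0.3974 0.3143 0.097 ] [ 1.16952842  1.08578612 -0.38519558] 43.2583866571769
(array([ 0.3986,  0.3156,  0.0356, -0.0221]), 369, np.float64(0.0011))
[0.0997 0.1026 0.1711 0.2289]
```

```bash
cat >> plan.py <<'E'
N=np.cross(V,A); N*=np.sign(N[2])
E
python3 - <<'E'
from plan import *
p,Rc=pose();off=np.load('off.npy');R2=TR(20);F=LANE[0]+.009*A+R2@off
plan([(F+.07*N,R2,40,.035)])
E
```

```text
[[[0,0.22,0,-0.11,0.01,0.16,40],[0,0.22,0,-0.13,0.01,0.14,40],[0,0.22,0,-0.14,0.01,0.13,40],[0,0.22,0,-0.15,0.01,0.11,40],[0.01,0.22,0,-0.17,0.01,0.1,40]]]
[[[0,0.22,0,-0.17,0.01,0.08,40],[0.01,0.22,0,-0.18,0.01,0.06,40],[0,0.22,0,-0.19,0.01,0.04,40],[0.01,0.22,0,-0.19,0.01,0.01,40],[0,0.21,0,-0.19,0.01,0,40]]]
[[[0.01,0.22,-0.01,-0.19,0.01,-0.03,40]]]
```

>>> play_rows(moves=[[[0,0.22,0,-0.11,0.01,0.16,40],[0,0.22,0,-0.13,0.01,0.14,40],[0,0.22,0,-0.14,0.01,0.13,40],[0,0.22,0,-0.15,0.01,0.11,40],[0.01,0.22,0,-0.17,0.01,0.1,40]]])

```text
time: 12.35
tool_pos: [0.4249, 0.2028, 0.1471]
tcp_rot: [1.831, 2.232, -0.275]
wrist_force: [0.7, 0.2, -1.8]
width: 0.509
grip_force: 49.7
```

>>> play_rows(moves=[[[0,0.22,0,-0.17,0.01,0.08,40],[0.01,0.22,0,-0.18,0.01,0.06,40],[0,0.22,0,-0.19,0.01,0.04,40],[0.01,0.22,0,-0.19,0.01,0.01,40],[0,0.21,0,-0.19,0.01,0,40]]])

```text
time: 12.77
tool_pos: [0.4491, 0.1095, 0.1378]
tcp_rot: [-1.873, -2.281, -0.223]
wrist_force: [0.2, -0.0, -2.6]
width: 0.51
grip_force: 49.7
```

>>> play_rows(moves=[[[0.01,0.22,-0.01,-0.19,0.01,-0.03,40],[0,0,0,0,0,0,40],[0,0,0,0,0,0,40]]])

```text
time: 13.02
tool_pos: [0.4529, 0.0876, 0.1336]
tcp_rot: [-1.818, -2.202, -0.301]
wrist_force: [-0.2, 1.5, -1.4]
width: 0.51
grip_force: 49.7
```

```bash
cat >> plan.py <<'E'
def lying(c,b,a0=A,r=.025,smax=.09,vlo=45):
    "fit lying bottle near base b, axis a0 -> base-line point, axis"
    P=cloud(c).reshape(-1,3);hsv=cv2.cvtColor(c['bgr'],cv2.COLOR_BGR2HSV).reshape(-1,3)
    s=(P-b)@a0;rad=np.linalg.norm(P-b-s[:,None]*a0,axis=1)
    q=P[(s>.005)&(s<smax)&(rad<.036)&(rad>.012)&((P-b)@N>-.01)&(hsv[:,1]<60)&(hsv[:,2]>vlo)]
    def res(x):
        d=a0+x[2]*V+x[3]*N;d/=np.linalg.norm(d);return np.linalg.norm(np.cross(q-(b+x[0]*V+x[1]*N+.05*a0),d),axis=1)-r
    f=LS(res,np.zeros(4),loss='soft_l1',f_scale=.002);ss=(P-b)@a0
    e=P[(rad<.03)&(ss>-.03)&(ss<.16)&(hsv[:,1]<60)&((P-b)@N>0)]
    return 'dV,dN,slopeV,slopeN',f.x.round(4),len(q),np.median(abs(f.fun)).round(4),'s range',np.percentile((e-b)@a0,[1,99]).round(4)
E
python3 - <<'E'
from plan import *
p,Rc=pose();s=bot.read_state();off=np.load('off.npy');R2=TR(20);b=p-Rc@off
print('base exp in lane',[(b-LANE[0])@x for x in (A,V,N)],Ro.from_matrix(R2.T@Rc).as_rotvec().round(3),s['width']*85.4)
for n in ['side','scene']:
    c=cam(n);print(lying(c,b))
    if n=='side':cv2.imwrite('pics/s3.png',cv2.resize(c['bgr'][170:370,150:410],None,fx=2.5,fy=2.5))
E
```

```text
base exp in lane [np.float64(0.01405074072267048), np.float64(-0.0030412164988236293), np.float64(0.06390414188596377)] [ 0.008 -0.007  0.011] 43.56644996799314
('dV,dN,slopeV,slopeN', array([ 0.0029, -0.001 ,  0.0599,  0.0595]), 333, np.float64(0.0006), 's range', array([0.0055, 0.134 ]))
('dV,dN,slopeV,slopeN', array([ 0.0024, -0.0009,  0.0562,  0.0484]), 334, np.float64(0.001), 's range', array([-0.003 ,  0.1291]))
```

View pics/s3.png

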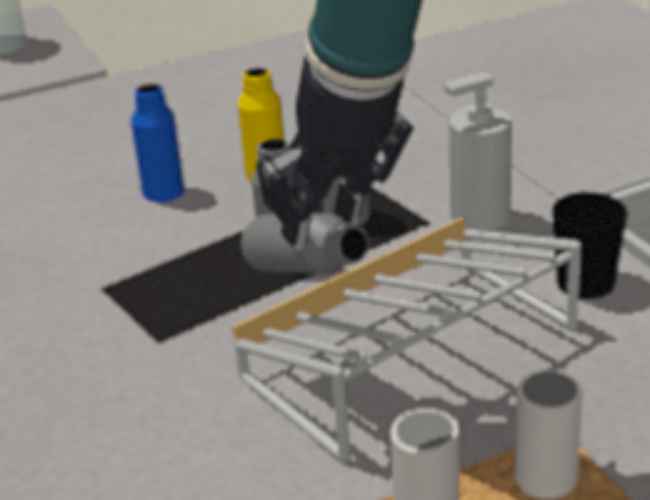

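The crop shows the bottle held over lane 0 with its neck uphill (350,243). It is about 0.055 rad off in both directions, so I correct that, then lower.

```bash
cat >> plan.py <<'E'
def setlane(lane,fit,s0=.009,h=(.03,.006,.0),jaw=40,off=None):
    "fit=(dV,dN,sV,sN,s_extra) relative to expected base; plans correction and descent"
    p,Rc=pose();off=np.load('off.npy') if off is None else off;b=p-Rc@off
    dV,dN,sV,sN,se=fit
    mid=b+dV*V+dN*N+.05*A+se*A; dl=-(sV*V+sN*N); D=Ro.from_rotvec(np.cross(A,dl)).as_matrix()
    R2=D@Rc; w=[]
    for k,hh in enumerate(h):
        goal=LANE[lane]+(.05+s0)*A+hh*N; w.append((goal+D@(p-mid),R2,jaw,.025 if k==0 else .01))
    rows=plan(w,start=(p,Rc)); return w[-1][0],R2
E
python3 - <<'E'
from plan import *
setlane(0,(.0027,-.001,.058,.054,-.002),h=(.03,.008,.001))
E
```

```text
[[[-0.04,0.05,0.04,-0.11,0,0.14,40],[-0.03,0.06,0.05,-0.12,0,0.14,40],[0,0,0,-0.05,0,0.05,40],[0,0,0,-0.05,0,0.05,40],[0,0,0,-0.05,0,0.06,40]]]
[[[0,0,0,-0.04,0,0.05,40]]]
```

>>> play_rows(moves=[[[-0.04,0.05,0.04,-0.11,0,0.14,40],[-0.03,0.06,0.05,-0.12,0,0.14,40],[0,0,0,0,0,0,40],[0,0,0,0,0,0,40]]])

```text
time: 13.45
tool_pos: [0.4528, 0.082, 0.0996]
tcp_rot: [-1.837, -2.139, -0.375]
wrist_force: [-0.1, 0.0, -1.6]
width: 0.507
grip_force: 49.8
```

```bash
python3 - <<'E'
from plan import *
p,Rc=pose();s=bot.read_state()
b=LANE[0]+.009*A+.03*N
for n in ['side','scene']:
    c=cam(n);print(lying(c,b))
E
```

```text
('dV,dN,slopeV,slopeN', array([-0.0008, -0.0002,  0.008 ,  0.0081]), 287, np.float64(0.0006), 's range', array([0.0051, 0.1333]))
('dV,dN,slopeV,slopeN', array([ 0.0002, -0.0006,  0.0159,  0.0058]), 416, np.float64(0.0012), 's range', array([0.0013, 0.1318]))
```

Aligned. Lower 29 mm square to the wires, release, back off.

>>> play_rows(moves=[[[0,0,0,-0.05,0,0.05,40],[0,0,0,-0.05,0,0.06,40],[0,0,0,-0.05,0,0.05,40],[0,0,0,-0.04,0,0.05,40],[0,0,0,0,0,0,40]]])

```text
time: 13.97
tool_pos: [0.456, 0.0706, 0.074]
tcp_rot: [-1.841, -2.136, -0.379]
wrist_force: [-3.1, 0.2, 4.8]
width: 0.508
grip_force: 51.7
```

>>> play_rows(moves=[[[0,0,0,0,0,0,50],[0,0,0,0,0,0,54],[0,0,0,0,0,0,58],[0,0,0,0,0,0,58],[0,0,0,0,0,0,58]]])

```text
time: 14.38
tool_pos: [0.4561, 0.0705, 0.0735]
tcp_rot: [-1.842, -2.137, -0.379]
wrist_force: [-0.1, 0.2, 0.0]
width: 0.68
grip_force: 0.0
```

>>> play_rows(moves=[[[0,0,0,0,0,-0.1,58],[0,0,0,0,0,-0.2,58],[0,0,0,0,0,-0.3,60],[0,0,0,0,0,-0.3,70],[0,0,0,0,0,-0.3,74]]])

```text
time: 14.8
tool_pos: [0.4618, 0.0239, 0.186]
tcp_rot: [-1.842, -2.138, -0.379]
wrist_force: [0.9, 0.2, 0.3]
width: 0.865
grip_force: 0.0
```

```bash
python3 - <<'E'
from plan import *
for n in ['side','scene']:
    c=cam(n);print(lying(c,LANE[0]))
P,hsv,cs=fused()
for g in [(.6017,.3337),(.5094,.2956)]: print('bottle',circ(P,np.array(g),.025,.015,.09))
R=TR(-50);T=grip(np.array([.5096,.2953,.075]),R,.025)
p,Rc=pose();print(p)
plan([(np.array([.48,.22,.33]),TR(-25),74,.038),(T-.13*R[:,2],R,74,.038)])
E
```

```text
('dV,dN,slopeV,slopeN', array([-0.0004,  0.0009, -0.0091, -0.0022]), 400, np.float64(0.0005), 's range', array([0.0157, 0.1451]))
('dV,dN,slopeV,slopeN', array([-0.0009,  0.0002, -0.0033,  0.0071]), 455, np.float64(0.0012), 's range', array([0.0117, 0.1415]))
bottle (array([0.6012, 0.3344]), 472, np.float64(0.0014))
bottle (array([0.5096, 0.2956]), 809, np.float64(0.0011))
[0.46310417 0.02373485 0.18582302]
[[[0,-0.21,-0.01,0.29,0.06,-0.07,74],[0,-0.21,-0.01,0.28,0.06,-0.1,74],[0,-0.21,-0.02,0.27,0.06,-0.13,74],[0,-0.21,-0.01,0.25,0.06,-0.16,74],[0,-0.21,-0.02,0.23,0.07,-0.19,74]]]
[[[0.01,-0.2,-0.02,0.21,0.07,-0.21,74],[0,-0.21,-0.01,0.19,0.07,-0.23,74],[0.01,-0.2,-0.02,0.17,0.06,-0.25,74],[0,-0.12,0,0.3,0.06,0.15,74],[0,-0.13,0,0.31,0.06,0.14,74]]]
[[[0,-0.12,0,0.32,0.07,0.11,74],[0,-0.13,0,0.33,0.06,0.1,74],[0,-0.12,0,0.34,0.07,0.07,74],[0,-0.13,0,0.34,0.06,0.05,74],[0,-0.12,0.01,0.34,0.07,0.03,74]]]
```

Bottle in lane 0 is seated (base ~12 mm from the stop). On to the middle bottle (0.510,0.2955).

>>> play_rows(moves=[[[0,-0.21,-0.01,0.29,0.06,-0.07,74],[0,-0.21,-0.01,0.28,0.06,-0.1,74],[0,-0.21,-0.02,0.27,0.06,-0.13,74],[0,-0.21,-0.01,0.25,0.06,-0.16,74],[0,-0.21,-0.02,0.23,0.07,-0.19,74]]])

```text
time: 15.42
tool_pos: [0.4724, 0.1475, 0.2751]
tcp_rot: [1.941, 2.324, -0.114]
wrist_force: [-0.2, -0.2, -0.7]
width: 0.865
grip_force: 0.0
```

>>> play_rows(moves=[[[0.01,-0.2,-0.02,0.21,0.07,-0.21,74],[0,-0.21,-0.01,0.19,0.07,-0.23,74],[0.01,-0.2,-0.02,0.17,0.06,-0.25,74],[0,-0.12,0,0.3,0.06,0.15,74],[0,-0.13,0,0.31,0.06,0.14,74]]])

```text
time: 15.83
tool_pos: [0.4827, 0.2677, 0.2771]
tcp_rot: [1.683, 2.069, -0.481]
wrist_force: [1.0, 0.5, -0.7]
width: 0.865
grip_force: 0.0
```

>>> play_rows(moves=[[[0,-0.12,0,0.32,0.07,0.11,74],[0,-0.13,0,0.33,0.06,0.1,74],[0,-0.12,0,0.34,0.07,0.07,74],[0,-0.13,0,0.34,0.06,0.05,74],[0,-0.12,0.01,0.34,0.07,0.03,74]]])

```text
time: 16.25
tool_pos: [0.4907, 0.3762, 0.1384]
tcp_rot: [1.501, 1.84, -0.704]
wrist_force: [1.5, 0.0, -0.8]
width: 0.871
grip_force: 0.0
```

>>> play_rows(moves=[[[0,0,0,0,0,0,70],[0,0,0,0,0,0,70],[0,0,0,0,0,0,70]]])

```text
time: 16.5
tool_pos: [0.4916, 0.3748, 0.1403]
tcp_rot: [1.503, 1.84, -0.704]
wrist_force: [0.2, -0.5, 1.1]
width: 0.819
grip_force: 0.0
```

```bash
python3 - <<'E'
from plan import *
R=TR(-50);T=grip(np.array([.5096,.2955,.075]),R,.025)
p,Rc=pose();s=bot.read_state();print((Rc.T@(T-p)).round(4),Ro.from_matrix(R.T@Rc).as_rotvec().round(3),s['q'].round(2))
plan([(T-.05*R[:,2],R,70,.03),(T,R,70,.025)])
E
```

```text
[-0.0024  0.0022  0.1292] [ 0.003  0.001 -0.003] [ 0.96  0.62  1.47 -0.59  1.71  0.88]
[[[0,0,0,-0.01,0.01,0.26,70],[0,0,0,-0.01,0.01,0.27,70],[-0.01,0,0.01,0,0,0.26,70],[0,0,0,0,0,0.17,70],[0,0,0,0,0,0.17,70]]]
[[[0,0,0,0,0,0.16,70]]]
```

>>> play_rows(moves=[[[0,0,0,-0.01,0.01,0.26,70],[0,0,0,-0.01,0.01,0.27,70],[-0.01,0,0.01,0,0,0.26,70],[0,0,0,0,0,0.25,70],[0,0,0,0,0,0.25,70]]])

```text
time: 16.92
tool_pos: [0.5161, 0.2777, 0.0649]
tcp_rot: [1.514, 1.835, -0.681]
wrist_force: [0.5, 0.4, -0.4]
width: 0.814
grip_force: 0.0
```

>>> play_rows(moves=[[[0,0,0,0,0,0,70],[0,0,0,0,0,0,60],[0,0,0,0,0,0,40],[0,0,0,0,0,0,40],[0,0,0,0,0,0,40]]])

```text
time: 17.33
tool_pos: [0.5154, 0.2799, 0.0642]
tcp_rot: [1.509, 1.835, -0.686]
wrist_force: [-1.5, -0.1, 6.8]
width: 0.528
grip_force: 48.8
```

>>> play_rows(moves=[[[0,0,0,0,0,0,40],[0,0,0,0,0,0,40]]])

```text
time: 17.5
tool_pos: [0.5154, 0.2801, 0.0642]
tcp_rot: [1.508, 1.835, -0.686]
wrist_force: [-1.8, 0.5, 7.2]
width: 0.525
grip_force: 48.7
```

```bash
python3 - <<'E'
from plan import *
R=TR(-50);T=grip(np.array([.5096,.2955,.075]),R,.025)
p,Rc=pose();s=bot.read_state();print((Rc.T@(T-p)).round(4),Ro.from_matrix(R.T@Rc).as_rotvec().round(3),s['wrist_force'],s['width']*85.4)
base=np.array([.5096,.2955,.003]);off=Rc.T@(p-base);np.save('off.npy',off)
# compensate typical lean: previous correction rotation
R2=TR(20);D=Ro.from_rotvec(np.cross(A,-(.05*V+.05*N))).as_matrix()
F=LANE[1]+.009*A+R2@off
plan([(p+[0,0,.10],Rc,40,.034),(F+.055*N,D@R2,40,.035)],start=(p,Rc))
E
```

```text
[ 0.0021 -0.0026  0.0056] [-0.007  0.005  0.009] [-1.8208147   0.50703098  7.23731086] 44.83022453534994
[[[0,0,0,-0.25,0,-0.22,40],[0,0,0,-0.26,0.01,-0.21,40],[0,0,0,-0.25,0,-0.22,40],[0,0.21,0.01,-0.06,-0.01,0.13,40],[0,0.21,0.01,-0.08,-0.01,0.12,40]]]
[[[0,0.21,0.01,-0.09,0,0.12,40],[0,0.21,0.01,-0.1,0,0.11,40],[0,0.21,0.01,-0.11,0,0.09,40],[0,0.21,0.01,-0.12,0,0.08,40],[0,0.21,0.01,-0.13,0,0.07,40]]]
[[[0,0.21,0.01,-0.14,0,0.05,40],[0,0.21,0.01,-0.14,-0.01,0.04,40],[0.01,0.21,0.01,-0.15,0,0.03,40],[0.01,0.22,0,-0.15,0,0.01,40],[0,0.21,0.01,-0.14,-0.01,-0.01,40]]]
```

>>> play_rows(moves=[[[0,0,0,-0.25,0,-0.22,40],[0,0,0,-0.26,0.01,-0.21,40],[0,0,0,-0.25,0,-0.22,40],[0,0.21,0.01,-0.06,-0.01,0.13,40],[0,0.21,0.01,-0.08,-0.01,0.12,40]]])

```text
time: 17.92
tool_pos: [0.5197, 0.256, 0.1561]
tcp_rot: [1.641, 1.987, -0.53]
wrist_force: [0.5, -0.8, -1.8]
width: 0.522
grip_force: 49.9
```

>>> play_rows(moves=[[[0,0.21,0.01,-0.09,0,0.12,40],[0,0.21,0.01,-0.1,0,0.11,40],[0,0.21,0.01,-0.11,0,0.09,40],[0,0.21,0.01,-0.12,0,0.08,40],[0,0.21,0.01,-0.13,0,0.07,40]]])

```text
time: 18.33
tool_pos: [0.5331, 0.1827, 0.138]
tcp_rot: [1.949, 2.311, -0.089]
wrist_force: [0.6, 0.3, -2.2]
width: 0.523
grip_force: 49.7
```

>>> play_rows(moves=[[[0,0.21,0.01,-0.14,0,0.05,40],[0,0.21,0.01,-0.14,-0.01,0.04,40],[0.01,0.21,0.01,-0.15,0,0.03,40],[0.01,0.22,0,-0.15,0,0.01,40],[0,0.21,0.01,-0.14,-0.01,-0.01,40]]])

```text
time: 18.75
tool_pos: [0.5437, 0.1097, 0.1202]
tcp_rot: [-1.834, -2.147, -0.394]
wrist_force: [0.2, 0.3, -2.9]
width: 0.525
grip_force: 49.6
```

>>> play_rows(moves=[[[0,0,0,0,0,0,40],[0,0,0,0,0,0,40]]])

```text
time: 18.92
tool_pos: [0.5421, 0.1076, 0.1171]
tcp_rot: [-1.842, -2.141, -0.382]
wrist_force: [-0.1, -0.2, -0.8]
width: 0.523
grip_force: 49.7
```

```bash
python3 - <<'E'
from plan import *
p,Rc=pose();s=bot.read_state();off=np.load('off.npy');b=p-Rc@off
print('base exp in lane',np.round([(b-LANE[1])@x for x in (A,V,N)],4),s['width']*85.4)
for n in ['side','scene']: print(lying(cam(n),b))
E
```

```text
base exp in lane [0.0126 0.0022 0.053 ] 44.6943442202451
('dV,dN,slopeV,slopeN', array([ 0.0002, -0.0025, -0.0066,  0.0002]), 292, np.float64(0.0007), 's range', array([0.0045, 0.1333]))
('dV,dN,slopeV,slopeN', array([-0.0004, -0.0028,  0.0006, -0.02  ]), 392, np.float64(0.0011), 's range', array([0.001 , 0.1293]))
```

```bash
python3 - <<'E'
from plan import *
w,R2=setlane(1,(0,-.0026,-.003,-.008,0),h=(.012,.001))
print();plan([(w,R2,40,.01,1),(w,R2,54,.01,1),(w,R2,62,.01,3),(w-.03*R2[:,2],R2,62,.015),(w-.14*R2[:,2],R2,74,.037)],start=(w,R2))
E
```

```text
[[[0,-0.01,0,-0.13,-0.01,0.15,40],[0,-0.01,0,-0.13,-0.01,0.15,40],[0,0,0,-0.04,0,0.04,40],[0,0,0,-0.04,0,0.04,40]]]

[[[0,0,0,0,0,0,40],[0,0,0,0,0,0,54],[0,0,0,0,0,0,62],[0,0,0,0,0,0,62],[0,0,0,0,0,0,62]]]
[[[0,0,0,0,0,-0.15,62],[0,0,0,0,0,-0.15,62],[0,0,0,0,0,-0.37,74],[0,0,0,0,0,-0.37,74],[0,0,0,0,0,-0.36,74]]]
```

>>> play_rows(moves=[[[0,-0.01,0,-0.13,-0.01,0.15,40],[0,-0.01,0,-0.13,-0.01,0.15,40],[0,0,0,-0.04,0,0.04,40],[0,0,0,-0.04,0,0.04,40],[0,0,0,0,0,0,40]]])

```text
time: 19.43
tool_pos: [0.542, 0.096, 0.0693]
tcp_rot: [-1.838, -2.15, -0.374]
wrist_force: [-1.6, 2.4, 1.1]
width: 0.524
grip_force: 50.4
```

>>> play_rows(moves=[[[0,0,0,0,0,0,50],[0,0,0,0,0,0,56],[0,0,0,0,0,0,62],[0,0,0,0,0,0,62],[0,0,0,0,0,0,62]]])

```text
time: 19.85
tool_pos: [0.5423, 0.0935, 0.0685]
tcp_rot: [-1.842, -2.15, -0.373]
wrist_force: [0.1, 0.4, -0.7]
width: 0.728
grip_force: 0.0
```

>>> play_rows(moves=[[[0,0,0,0,0,-0.15,62],[0,0,0,0,0,-0.15,62],[0,0,0,0,0,-0.37,74],[0,0,0,0,0,-0.37,74],[0,0,0,0,0,-0.36,74]]])

```text
time: 20.27
tool_pos: [0.5482, 0.0405, 0.1988]
tcp_rot: [-1.842, -2.149, -0.372]
wrist_force: [0.6, 0.4, -0.3]
width: 0.868
grip_force: 0.0
```

```bash
python3 - <<'E'
from plan import *
cs=[cam('side'),cam('scene')]
for L in (0,1):
    for c in cs: print(L,lying(c,LANE[L]))
P=np.concatenate([cloud(c).reshape(-1,3) for c in cs]);b=circ(P,np.array([.6017,.3337]),.025,.015,.09);print(b)
R=TR(-50);T=grip(np.array([.6015,.3337,.075]),R,.025)
p,Rc=pose();print(p)
plan([(np.array([.57,.25,.33]),TR(-25),70,.038),(T-.13*R[:,2],R,70,.038)])
E
```

```text
0 ('dV,dN,slopeV,slopeN', array([-0.0003,  0.0011, -0.0099,  0.0005]), 403, np.float64(0.0006), 's range', array([0.0157, 0.145 ]))
0 ('dV,dN,slopeV,slopeN', array([-0.0007,  0.0003,  0.0033, -0.0008]), 381, np.float64(0.0011), 's range', array([0.0121, 0.1423]))
1 ('dV,dN,slopeV,slopeN', array([-0.0002,  0.0009, -0.0107, -0.0048]), 408, np.float64(0.0006), 's range', array([0.0121, 0.141 ]))
1 ('dV,dN,slopeV,slopeN', array([-0.0008,  0.0003,  0.0019, -0.0066]), 490, np.float64(0.001), 's range', array([0.009, 0.138]))
(array([0.6016, 0.3339]), 742, np.float64(0.0013))
[0.55363237 0.03858728 0.20481861]
[[[0.01,-0.2,-0.01,0.3,0.06,-0.05,70],[0,-0.21,-0.01,0.29,0.06,-0.08,70],[0.01,-0.2,-0.01,0.28,0.07,-0.11,70],[0,-0.21,-0.01,0.27,0.07,-0.13,70],[0,-0.2,-0.02,0.25,0.07,-0.16,70]]]
[[[0.01,-0.21,-0.02,0.24,0.07,-0.19,70],[0,-0.2,-0.01,0.21,0.07,-0.21,70],[0.01,-0.21,-0.02,0.19,0.07,-0.23,70],[0,-0.12,0,0.32,0.07,0.15,70],[0,-0.12,0,0.32,0.07,0.13,70]]]
[[[0,-0.13,0,0.33,0.07,0.11,70],[0,-0.12,0,0.34,0.07,0.09,70],[0,-0.13,0,0.34,0.07,0.07,70],[0,-0.12,0,0.35,0.07,0.04,70],[0,-0.13,0,0.34,0.06,0.02,70]]]
```

Two bottles are seated. Now the third bottle.

>>> play_rows(moves=[[[0.01,-0.2,-0.01,0.3,0.06,-0.05,70],[0,-0.21,-0.01,0.29,0.06,-0.08,70],[0.01,-0.2,-0.01,0.28,0.07,-0.11,70],[0,-0.21,-0.01,0.27,0.07,-0.13,70],[0,-0.2,-0.02,0.25,0.07,-0.16,70]]])

```text
time: 20.78
tool_pos: [0.5604, 0.1738, 0.2783]
tcp_rot: [1.944, 2.333, -0.115]
wrist_force: [0.5, 0.5, -0.7]
width: 0.822
grip_force: 0.0
```

>>> play_rows(moves=[[[0.01,-0.21,-0.02,0.24,0.07,-0.19,70],[0,-0.2,-0.01,0.21,0.07,-0.21,70],[0.01,-0.21,-0.02,0.19,0.07,-0.23,70],[0,-0.12,0,0.32,0.07,0.15,70],[0,-0.12,0,0.32,0.07,0.13,70]]])

```text
time: 21.2
tool_pos: [0.5711, 0.303, 0.2724]
tcp_rot: [1.684, 2.079, -0.483]
wrist_force: [0.3, 0.5, -0.8]
width: 0.822
grip_force: 0.0
```

>>> play_rows(moves=[[[0,-0.13,0,0.33,0.07,0.11,70],[0,-0.12,0,0.34,0.07,0.09,70],[0,-0.13,0,0.34,0.07,0.07,70],[0,-0.12,0,0.35,0.07,0.04,70],[0,-0.13,0,0.34,0.06,0.02,70]]])

```text
time: 21.62
tool_pos: [0.5784, 0.4164, 0.1343]
tcp_rot: [1.495, 1.851, -0.71]
wrist_force: [0.8, 0.9, 0.7]
width: 0.818
grip_force: 0.0
```

>>> play_rows(moves=[[[0,0,0,0,0,0,70],[0,0,0,0,0,0,70],[0,0,0,0,0,0,70]]])

```text
time: 21.87
tool_pos: [0.5787, 0.4146, 0.1355]
tcp_rot: [1.496, 1.851, -0.711]
wrist_force: [0.1, -0.8, -0.1]
width: 0.823
grip_force: 0.0
```

```bash
python3 - <<'E'
from plan import *
R=TR(-50);T=grip(np.array([.6015,.3337,.075]),R,.025)
p,Rc=pose();s=bot.read_state();print((Rc.T@(T-p)).round(4),Ro.from_matrix(R.T@Rc).as_rotvec().round(3),s['q'].round(2))
plan([(T-.05*R[:,2],R,70,.03),(T,R,70,.0251)])
E
```

```text
[-0.008   0.0069  0.128 ] [ 0.005  0.003 -0.014] [ 0.9   0.78  1.22 -0.63  1.75  0.77]
[[[0,0,0.01,-0.03,0.02,0.26,70],[-0.01,0,0.01,-0.02,0.02,0.26,70],[0,-0.01,0.01,-0.03,0.02,0.26,70],[0,0,0,0,0,0.25,70],[0,0,0,0,0.01,0.25,70]]]
```

>>> play_rows(moves=[[[0,0,0.01,-0.03,0.02,0.26,70],[-0.01,0,0.01,-0.02,0.02,0.26,70],[0,-0.01,0.01,-0.03,0.02,0.26,70],[0,0,0,0,0,0.25,70],[0,0,0,0,0.01,0.25,70]]])

```text
time: 22.28
tool_pos: [0.609, 0.3151, 0.0672]
tcp_rot: [1.513, 1.833, -0.685]
wrist_force: [0.0, 0.3, -0.5]
width: 0.819
grip_force: 0.0
```

>>> play_rows(moves=[[[0,0,0,0,0,0,70],[0,0,0,0,0,0,60],[0,0,0,0,0,0,40],[0,0,0,0,0,0,40],[0,0,0,0,0,0,40]]])

```text
time: 22.7
tool_pos: [0.6077, 0.3174, 0.0656]
tcp_rot: [1.506, 1.833, -0.692]
wrist_force: [-1.8, 0.6, 7.7]
width: 0.531
grip_force: 49.1
```

>>> play_rows(moves=[[[0,0,0,0,0,0,40],[0,0,0,0,0,0,40]]])

```text
time: 22.87
tool_pos: [0.6076, 0.3177, 0.0656]
tcp_rot: [1.505, 1.832, -0.692]
wrist_force: [-1.2, 0.2, 6.9]
width: 0.527
grip_force: 49.1
```

```bash
python3 - <<'E'
from plan import *
R=TR(-50);T=grip(np.array([.6015,.3337,.075]),R,.025)
p,Rc=pose();s=bot.read_state();print((Rc.T@(T-p)).round(4),Ro.from_matrix(R.T@Rc).as_rotvec().round(3),s['wrist_force'],s['width']*85.4)
base=np.array([.6015,.3337,.003]);off=Rc.T@(p-base);np.save('off.npy',off)
R2=TR(20);D=Ro.from_rotvec(np.cross(A,-(.05*V+.05*N))).as_matrix()
F=LANE[2]+.009*A+R2@off
plan([(p+[0,0,.10],Rc,40,.034),(F+.055*N,D@R2,40,.035)],start=(p,Rc))
E
```

```text
[ 0.0036 -0.0029  0.006 ] [-0.005  0.001  0.007] [-1.22267904  0.17253117  6.93608021] 45.002535484421806
[[[0,0,0,-0.26,0,-0.21,40],[0,0,0,-0.25,0,-0.22,40],[0,0,0,-0.26,0.01,-0.21,40],[0,0.21,0.01,-0.07,-0.01,0.15,40],[0,0.21,0.01,-0.09,-0.01,0.14,40]]]
[[[0,0.21,0.01,-0.1,-0.01,0.13,40],[0,0.21,0.01,-0.11,-0.01,0.11,40],[0,0.21,0.01,-0.13,-0.01,0.1,40],[0,0.21,0.01,-0.14,-0.01,0.09,40],[0,0.21,0.01,-0.14,-0.01,0.07,40]]]
[[[0,0.21,0.01,-0.15,-0.01,0.06,40],[0,0.22,0.01,-0.16,-0.01,0.04,40],[0.01,0.21,0.01,-0.16,-0.01,0.03,40],[0,0.22,0,-0.16,-0.01,0.01,40],[0.01,0.21,0.01,-0.16,0,-0.01,40]]]
```

>>> play_rows(moves=[[[0,0,0,-0.26,0,-0.21,40],[0,0,0,-0.25,0,-0.22,40],[0,0,0,-0.26,0.01,-0.21,40],[0,0.21,0.01,-0.07,-0.01,0.15,40],[0,0.21,0.01,-0.09,-0.01,0.14,40]]])

```text
time: 23.28
tool_pos: [0.6128, 0.2888, 0.1562]
tcp_rot: [1.638, 1.985, -0.536]
wrist_force: [1.3, -0.3, -2.1]
width: 0.526
grip_force: 50.3
```

>>> play_rows(moves=[[[0,0.21,0.01,-0.1,-0.01,0.13,40],[0,0.21,0.01,-0.11,-0.01,0.11,40],[0,0.21,0.01,-0.13,-0.01,0.1,40],[0,0.21,0.01,-0.14,-0.01,0.09,40],[0,0.21,0.01,-0.14,-0.01,0.07,40]]])

```text
time: 23.7
tool_pos: [0.6228, 0.2063, 0.1385]
tcp_rot: [1.949, 2.31, -0.098]
wrist_force: [-0.2, -0.9, -1.6]
width: 0.529
grip_force: 50.2
```

>>> play_rows(moves=[[[0,0.21,0.01,-0.15,-0.01,0.06,40],[0,0.22,0.01,-0.16,-0.01,0.04,40],[0.01,0.21,0.01,-0.16,-0.01,0.03,40],[0,0.22,0,-0.16,-0.01,0.01,40],[0.01,0.21,0.01,-0.16,0,-0.01,40]]])

```text
time: 24.12
tool_pos: [0.632, 0.1265, 0.1192]
tcp_rot: [-1.833, -2.145, -0.39]
wrist_force: [0.4, 0.3, -1.9]
width: 0.525
grip_force: 50.1
```

>>> play_rows(moves=[[[0,0,0,0,0,0,40],[0,0,0,0,0,0,40]]])

```text
time: 24.28
tool_pos: [0.631, 0.1238, 0.1156]
tcp_rot: [-1.841, -2.139, -0.379]
wrist_force: [-0.7, 0.6, -0.9]
width: 0.525
grip_force: 50.0
```

```bash
python3 - <<'E'
from plan import *
p,Rc=pose();s=bot.read_state();off=np.load('off.npy');b=p-Rc@off
print('base exp in lane',np.round([(b-LANE[2])@x for x in (A,V,N)],4),s['width']*85.4)
for n in ['side','scene']: print(lying(cam(n),b))
w,R2=setlane(2,(0,-.0026,0,0,0),h=(.012,.001))
E
```

```text
base exp in lane [0.0124 0.0025 0.052 ] 44.86582001969991
('dV,dN,slopeV,slopeN', array([ 0.0003, -0.0018, -0.0027, -0.0176]), 318, np.float64(0.0008), 's range', array([0.005 , 0.1342]))
('dV,dN,slopeV,slopeN', array([-0.0001, -0.0017, -0.0031, -0.0286]), 423, np.float64(0.0011), 's range', array([1.000e-04, 1.295e-01]))
[[[0,0,0,-0.13,-0.01,0.15,40],[0,0,0,-0.13,-0.01,0.14,40],[0,0,0,-0.04,0,0.04,40],[0,0,0,-0.04,0,0.04,40]]]
```

>>> play_rows(moves=[[[0,-0.02,0,-0.13,-0.01,0.15,40],[0,-0.02,0,-0.13,-0.01,0.14,40],[0,0,0,-0.04,0,0.04,40],[0,0,0,-0.04,0,0.04,40],[0,0,0,0,0,0,40]]])

```text
time: 24.8
tool_pos: [0.6305, 0.1118, 0.0686]
tcp_rot: [-1.843, -2.155, -0.362]
wrist_force: [-2.8, 1.6, -0.2]
width: 0.526
grip_force: 50.3
```

>>> play_rows(moves=[[[0,0,0,0,0,0,50],[0,0,0,0,0,0,54],[0,0,0,0,0,0,58],[0,0,0,0,0,0,58],[0,0,0,0,0,0,58]]])

```text
time: 25.22
tool_pos: [0.631, 0.1094, 0.0678]
tcp_rot: [-1.847, -2.154, -0.361]
wrist_force: [0.1, -0.1, 0.8]
width: 0.68
grip_force: 0.0
```

>>> play_rows(moves=[[[0,0,0,0,0,-0.15,58],[0,0,0,0,0,-0.15,58],[0,0,0,0,0,-0.37,60],[0,0,0,0,0,-0.37,60],[0,0,0,0,0,-0.36,60]]])

```text
time: 25.63
tool_pos: [0.6372, 0.0578, 0.1985]
tcp_rot: [-1.847, -2.153, -0.359]
wrist_force: [1.2, 0.2, 1.1]
width: 0.702
grip_force: 0.0
```

```bash
python3 - <<'E'
from plan import *
p,R=pose();print(p,bot.read_state()['q'].round(2))
cs=[cam('side'),cam('scene')]
for L in (0,1,2):
    for c in cs: print(L,lying(c,LANE[L]))
P=np.concatenate([cloud(c).reshape(-1,3) for c in cs]);B=np.concatenate([c['bgr'].reshape(-1,3) for c in cs]);hsv=cv2.cvtColor(B[None],cv2.COLOR_BGR2HSV)[0]
for b in [(.447,-.11),(.551,-.1206)]: print(upright(P,hsv,b,.015,.085))
for nm,g,r,a,b in [('tumb',(.745,.1),.037,.01,.08),('disp',(.725,.265),.033,.01,.1),('brush',(.78,-.1),.036,.01,.095),('base',(.57,-.33),.058,.003,.02),('sw',(.425,-.325),.014,.012,.06)]:
    print(nm,circ(P,np.array(g),r,a,b,.075))
c=cs[0];cv2.imwrite('pics/s4.png',cv2.resize(c['bgr'][280:480,330:540],None,fx=2.85,fy=2.85))
E
```

```text
[0.63716717 0.05775986 0.19853421] [-0.16  0.26  1.67  0.37  1.35 -0.42]
0 ('dV,dN,slopeV,slopeN', array([-0.0004,  0.0008, -0.0034,  0.0051]), 405, np.float64(0.0005), 's range', array([0.0156, 0.1446]))
0 ('dV,dN,slopeV,slopeN', array([ 0.0036,  0.0002,  0.1326, -0.006 ]), 100, np.float64(0.0011), 's range', array([0.0111, 0.0357]))
1 ('dV,dN,slopeV,slopeN', array([-0.0003,  0.001 , -0.005 , -0.0043]), 407, np.float64(0.0006), 's range', array([0.0121, 0.1416]))
1 ('dV,dN,slopeV,slopeN', array([-0.0005,  0.0003, -0.0001, -0.0038]), 379, np.float64(0.0011), 's range', array([0.0073, 0.1381]))
2 ('dV,dN,slopeV,slopeN', array([ 0.    ,  0.0005, -0.0099,  0.0062]), 382, np.float64(0.0008), 's range', array([0.012 , 0.1408]))
2 ('dV,dN,slopeV,slopeN', array([-0.0006, -0.    , -0.0094,  0.004 ]), 511, np.float64(0.001), 's range', array([0.009 , 0.1377]))
(array([ 0.447 , -0.1105,  0.0017,  0.0019]), 729, np.float64(0.0006))
(array([ 0.5512, -0.1205, -0.0053, -0.0094]), 688, np.float64(0.0007))
tumb (array([0.746 , 0.0941]), 1486, np.float64(0.0051))
disp (array([0.7253, 0.2584]), 1064, np.float64(0.0013))
brush (array([ 0.7797, -0.1076]), 1347, np.float64(0.0009))
base (array([ 0.5723, -0.3259]), 1761, np.float64(0.0045))
sw (array([ 0.4228, -0.3365]), 448, np.float64(0.0037))
```

View pics/s4.png

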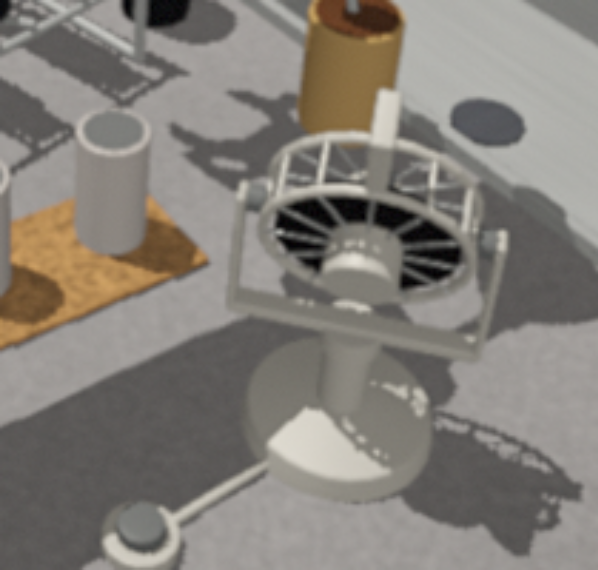

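All three bottles are seated, the jars are upright and the bystanders unmoved. The crop shows the fan from behind (motor bulge (360,270)), yoke pivots (255,190)/(492,240), tab (385,130), switch (143,525). Now measure the head's frame from the yoke pivots and tab.

```bash
python3 - <<'E'
from plan import *
P,hsv,cs=fused()
H=np.array([.5722,-.3259,.165])
# base: fit circle edge from low points ring; stem
q=P[(np.hypot(P[:,0]-H[0],P[:,1]-H[1])<.075)&(P[:,2]>.006)&(P[:,2]<.03)]
print('base z hist',np.histogram(q[:,2],bins=np.arange(.006,.031,.003)))
m=cv2.minEnclosingCircle(q[:,:2].astype(np.float32));print('minEnc',m)
d=np.linalg.norm(P-H,axis=1)
near=P[(d<.12)&(P[:,2]>.09)];dn=np.linalg.norm(near-H,axis=1)
tab=near[(dn>.066)&(near[:,2]>H[2]+.035)]
print('tab n',len(tab),tab.mean(0).round(4),'far',tab[np.argsort(-np.linalg.norm(tab-H,axis=1))[:5]].round(3))
w,v=np.linalg.eigh(np.cov(tab.T));print('tab pca',np.sqrt(w).round(4),v.T.round(3))
piv=near[(dn>.064)&(abs(near[:,2]-H[2])<.012)]
az=np.degrees(np.arctan2(piv[:,1]-H[1],piv[:,0]-H[0]));print(np.histogram(az,bins=np.arange(-180,181,20)))
dr=near[dn<.063];w,v=np.linalg.eigh(np.cov(dr.T));print('drum',len(dr),dr.mean(0).round(4),np.sqrt(w).round(4),v.T.round(3))
np.savez('fan.npz',near=near,piv=piv,tab=tab)
I,Z=ortho(cs,x0=.42,x1=.72,y0=-.46,y1=-.2,s=.001,zmax=.4)
Zc=cv2.applyColorMap((np.clip(Z/.28,0,1)*255).astype(np.uint8),cv2.COLORMAP_JET)
s=[c for c in cs][0]['bgr'][270:400,100:230]
o=np.hstack([cv2.resize(I,(346,400)),cv2.resize(Zc,(346,400))]);cv2.imwrite('pics/f0.png',np.vstack([o])[:, :692])
cv2.imwrite('pics/f1.png',cv2.resize(s,None,fx=4,fy=4,interpolation=cv2.INTER_CUBIC))
E
```

```text
base z hist (array([ 169,  132,  200,  394, 1018,  957,  589,  148]), array([0.006, 0.009, 0.012, 0.015, 0.018, 0.021, 0.024, 0.027, 0.03 ]))
minEnc ((0.5658140182495117, -0.32588139176368713), 0.06814026087522507)
tab n 499 [ 0.5503 -0.3486  0.2511] far [[ 0.537 -0.362  0.259]
 [ 0.539 -0.362  0.259]
 [ 0.557 -0.344  0.268]
 [ 0.557 -0.346  0.268]
 [ 0.556 -0.338  0.269]]
tab pca [0.0034 0.0126 0.0132] [[ 0.657 -0.754  0.021]
 [ 0.578  0.485 -0.657]
 [-0.485 -0.443 -0.754]]
(array([  0,   0,   0,   0,   0,   5, 153,   0,   0,   0,   0,   0,   0,
         0,   0,  86,   1,   0]), array([-180, -160, -140, -120, -100,  -80,  -60,  -40,  -20,    0,   20,
         40,   60,   80,  100,  120,  140,  160,  180]))
drum 4908 [ 0.566  -0.3352  0.1741] [0.0169 0.0278 0.0315] [[ 0.725  0.612  0.316]
 [ 0.245  0.199 -0.949]
 [-0.644  0.765 -0.005]]
```

View pics/f0.png

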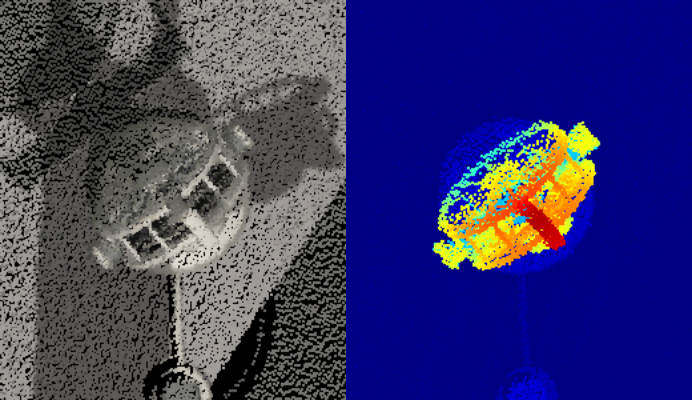

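The height map shows the head (drum orange, tab red at (545,225)) leaning back towards −x−y, pivots at (445,250) and (583,140). So it now blows to azimuth ~41°, tilted up ~19°. Compute the exact hub, aim and grasp path.

```bash
cat > fan.py <<'E'
from kin import *
def fanframe(P,H0):
    "hub xy, azimuth, lean from cloud; iterates"
    H=np.array(H0,float)
    for _ in range(4):
        d=np.linalg.norm(P-H,axis=1);near=P[(d<.12)&(P[:,2]>.09)];dn=np.linalg.norm(near-H,axis=1)
        piv=near[(dn>.064)&(dn<.095)&(abs(near[:,2]-.165)<.010)]
        h=piv[:,:2]-H[:2];w,v=np.linalg.eigh(h.T@h);ya=v[:,1]
        s=h@ya;c1=piv[s>0,:2].mean(0);c2=piv[s<0,:2].mean(0)
        H[:2]=(c1+c2)/2
        tab=near[(dn>.07)&(near[:,2]>H[2]+.04)&(dn<.106)]
    w,v=np.linalg.eigh(np.cov(tab.T));yt=v[:,0]
    xh=np.array([-yt[1],yt[0],0]) if True else 0
    xh/=np.linalg.norm(xh); return H,c1,c2,tab,yt,xh,near
E
python3 - <<'E'
from fan import *
f=np.load('fan.npz');H,c1,c2,tab,yt,xh,near=fanframe(f['near'],[.5722,-.3259,.165])
print('H',H.round(4),'piv',c1.round(4),c2.round(4),'|c|',np.linalg.norm(c1-c2),'piv az',np.degrees(np.arctan2(*(c1-c2)[::-1])),'tab az',np.degrees(np.arctan2(yt[1],yt[0])),yt.round(3))
if xh[0]<0: xh=-xh
yh=np.cross([0,0,1],xh);t=tab-H;print('tab in level frame x,y,z',(t@xh).mean().round(4),(t@yh).mean().round(4),t[:,2].mean().round(4))
lean=np.arctan2(-(t@xh).mean(),t[:,2].mean());print('tilt est',-lean)
X=xh*np.cos(lean)+np.array([0,0,1])*np.sin(lean);Z=np.cross(X,yh)
n=near-H;r=np.hypot(n@yh,n@Z);a=n@X
print('axis pts x range',np.percentile(a[r<.02],[2,50,98]).round(3),(r<.02).sum(),'rim x',np.percentile(a[(r>.05)&(r<.061)],[2,50,98]).round(3))
tt=tab-H;print('tab x rng',np.percentile(tt@X,[3,97]).round(4),'y',np.percentile(tt@yh,[3,97]).round(4),'z',np.percentile(tt@Z,[3,97]).round(4))
vec=MID-H;print('aim az',np.degrees(np.arctan2(vec[1],vec[0])),'tilt',np.arctan2(-vec[2],np.hypot(*vec[:2])))
k=np.load('k.npy');q=bot.read_state()['q']
for th,yaw,b in [(20,-49,.1),(20,-49,0),(-10.7,4,0)]:
    R=TR(th,np.radians(yaw));q,c=ik(H-(.070+b)*R[:,2],R,k,q);print(th,yaw,q.round(2),round(c,6))
E
```

```text
H [ 0.572  -0.3291  0.165 ] piv [ 0.5274 -0.277 ] [ 0.6165 -0.3813] |c| 0.137141518776039 piv az 130.50012535893308 tab az 131.2526644806497 [-0.659  0.752 -0.021]
tab in level frame x,y,z -0.0297 -0.0003 0.088
tilt est -0.32519061518129605
axis pts x range [-0.039 -0.023  0.026] 766 rim x [-0.018 -0.002  0.023]
tab x rng [-0.0166  0.0203] y [-0.0053  0.0055] z [0.0696 0.1037]
aim az 93.92829022798318 tilt 0.1845959436453194
20 -49 [-0.85  0.13  1.58  0.35  1.44 -0.04] 0.0
20 -49 [-0.79  0.17  1.7   0.37  1.27 -0.05] 0.0
-10.7 4 [-0.45  0.14  1.7  -0.17  1.21 -0.46] 0.0
```

```bash
python3 - <<'E'
from fan import *
H=np.array([.572,-.3285,.165]);R=TR(19,np.radians(-49))
plan([(np.array([.60,-.08,.38]),TR(15,-.3),40,.039),(H-.175*R[:,2],R,40,.039)])
E
```

```text
[[[-0.04,-0.04,0.14,-0.09,-0.1,-0.36,40],[-0.04,-0.04,0.14,-0.1,-0.08,-0.36,40],[-0.05,-0.04,0.15,-0.12,-0.07,-0.36,40],[-0.04,-0.04,0.14,-0.13,-0.05,-0.36,40],[-0.05,-0.03,0.15,-0.14,-0.03,-0.36,40]]]
[[[-0.04,-0.04,0.14,-0.14,-0.01,-0.35,40],[-0.04,0.02,0.13,-0.37,0.02,-0.04,40],[-0.04,0.02,0.13,-0.37,0.05,-0.04,40],[-0.04,0.02,0.13,-0.36,0.07,-0.04,40],[-0.04,0.02,0.13,-0.36,0.09,-0.04,40]]]
[[[-0.04,0.01,0.14,-0.35,0.12,-0.04,40],[-0.04,0.02,0.13,-0.34,0.14,-0.04,40],[-0.05,0.01,0.14,-0.33,0.17,-0.05,40],[-0.04,0.02,0.13,-0.33,0.19,-0.04,40]]]
```

>>> play_rows(moves=[[[-0.04,-0.04,0.14,-0.09,-0.1,-0.36,40],[-0.04,-0.04,0.14,-0.1,-0.08,-0.36,40],[-0.05,-0.04,0.15,-0.12,-0.07,-0.36,40],[-0.04,-0.04,0.14,-0.13,-0.05,-0.36,40],[-0.05,-0.03,0.15,-0.14,-0.03,-0.36,40]]])

```text
time: 26.25
tool_pos: [0.6037, -0.0571, 0.347]
tcp_rot: [-2.305, -1.83, -0.317]
wrist_force: [1.2, -0.2, 0.1]
width: 0.473
grip_force: 0.0
```

>>> play_rows(moves=[[[-0.04,-0.04,0.14,-0.14,-0.01,-0.35,40],[-0.04,0.02,0.13,-0.37,0.02,-0.04,40],[-0.04,0.02,0.13,-0.37,0.05,-0.04,40],[-0.04,0.02,0.13,-0.36,0.07,-0.04,40],[-0.04,0.02,0.13,-0.36,0.09,-0.04,40]]])

```text
time: 26.67
tool_pos: [0.5629, -0.2226, 0.3514]
tcp_rot: [-2.607, -1.422, -0.394]
wrist_force: [0.8, -0.9, -0.6]
width: 0.472
grip_force: 0.0
```

>>> play_rows(moves=[[[-0.04,0.01,0.14,-0.35,0.12,-0.04,40],[-0.04,0.02,0.13,-0.34,0.14,-0.04,40],[-0.05,0.01,0.14,-0.33,0.17,-0.05,40],[-0.04,0.02,0.13,-0.33,0.19,-0.04,40],[0,0,0,0,0,0,40]]])

```text
time: 27.08
tool_pos: [0.5246, -0.3702, 0.3229]
tcp_rot: [-2.8, -1.036, -0.457]
wrist_force: [0.1, 0.4, -0.2]
width: 0.471
grip_force: 0.0
```

>>> play_rows(moves=[[[0,0,0,0,0,0,40],[0,0,0,0,0,0,40]]])

```text
time: 27.25
tool_pos: [0.5279, -0.3646, 0.3266]
tcp_rot: [-2.794, -1.048, -0.463]
wrist_force: [-0.3, -0.1, 0.5]
width: 0.462
grip_force: 0.0
```

```bash
python3 - <<'E'
from fan import *
p,Rc=pose();R=TR(19,np.radians(-49));H=np.array([.572,-.3285,.165])
P,hsv,cs=fused()
q=P[(np.hypot(P[:,0]-.572,P[:,1]+.329)<.075)&(P[:,2]>.012)&(P[:,2]<.027)];print('base',circ(P,np.array([.572,-.329]),.058,.003,.02,.075))
tb=P[(P[:,2]>.24)&(P[:,2]<.272)&(np.hypot(P[:,0]-.55,P[:,1]+.349)<.035)&(hsv[:,2]>80)];print('tab upper',len(tb),tb.mean(0).round(4))
T=H-.070*R[:,2];print((Rc.T@(T-p)).round(4),Ro.from_matrix(R.T@Rc).as_rotvec().round(3))
c=cam('wrist');cv2.imwrite('pics/w2.png',c['bgr'])
plan([(T-.04*R[:,2],R,40,.025),(T,R,40,.02)])
E
```

```text
base (array([ 0.5727, -0.3261]), 1729, np.float64(0.0045))
tab upper 360 [ 0.5495 -0.349   0.2575]
[0.0013 0.0023 0.1013] [ 0.007 -0.001 -0.001]
[[[0,0,0,0,0.01,0.21,40],[0,0,0,0,0,0.21,40],[-0.01,0,0.01,0,0.01,0.21,40],[0,0,0,0,0,0.2,40],[0,0,0,0,0,0.2,40]]]
```

View pics/w2.png

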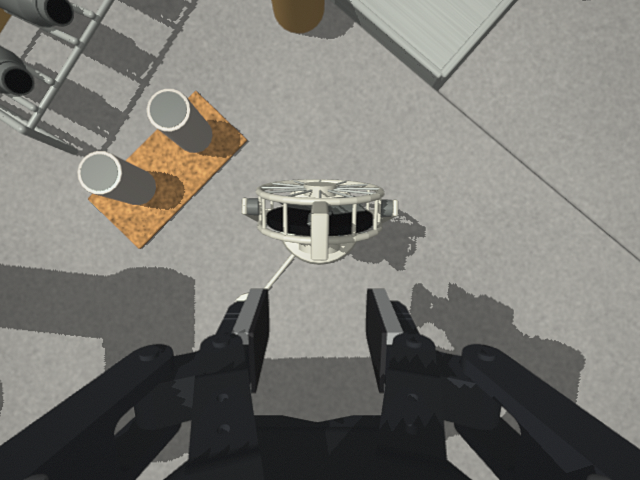

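The tab (319,230) is centred between the fingers (centre ~318). Descend and grip it.

>>> play_rows(moves=[[[0,0,0,0,0.01,0.21,40],[0,0,0,0,0,0.21,40],[-0.01,0,0.01,0,0,0.21,40],[0,0,0,0,0,0.2,40],[0,0,0,0,0,0.18,40]]])

```text
time: 27.82
tool_pos: [0.5544, -0.3427, 0.2323]
tcp_rot: [-2.802, -1.047, -0.468]
wrist_force: [0.6, -0.1, 0.1]
width: 0.468
grip_force: 0.0
```

>>> play_rows(moves=[[[0,0,0,0,0,0,30],[0,0,0,0,0,0,20],[0,0,0,0,0,0,8],[0,0,0,0,0,0,5],[0,0,0,0,0,0,5]]], newtons=50)

```text
time: 28.23
tool_pos: [0.5543, -0.3455, 0.2351]
tcp_rot: [-2.806, -1.045, -0.47]
wrist_force: [-0.1, 0.6, 0.4]
width: 0.059
grip_force: 0.0
```

```bash
python3 - <<'E'
from fan import *
p,Rc=pose();s=bot.read_state();H=np.array([.572,-.3285,.165]);print(p,s['wrist_force'],s['width']*85.4,s['torque'])
R=TR(19,np.radians(-49));print((R.T@(p-H)).round(4),Ro.from_matrix(R.T@Rc).as_rotvec().round(3))
r=np.linalg.norm(p-H)
# effective grip as rigid on head: tool pose in head frame; path swivel then tilt
d=Rc[:,2];yaw0=np.arctan2(Rc[1,1],Rc[0,1]);print('yaw',np.degrees(yaw0))
hs=R;off=hs.T@(p-H);rel=hs.T@Rc
w=[]
for a in np.linspace(0,53,11)[1:]:
    Q=TR(19,np.radians(-49+a));w.append((H+Q@off,Q@rel,5,1.,1))
for a in np.linspace(0,29.6,6)[1:]:
    Q=TR(19-a,np.radians(4));w.append((H+Q@off,Q@rel,5,1.,1))
plan(w,start=(p,Rc))
E
```

```text
[ 0.55427332 -0.34550189  0.23512176] [-0.1138867   0.62905339  0.41819963] 5.028537678706061 [-0.1101256   0.02748193  0.01665055]
[-0.0004  0.0012 -0.0743] [-0.005 -0.001  0.002]
yaw -49.19606552165676
[[[0.06,0,-0.17,0,0.02,0,5],[0.06,0,-0.18,0,0.03,0,5],[0.06,0,-0.18,0.01,0.02,0,5],[0.06,0,-0.17,0,0.02,0,5],[0.06,0,-0.18,0,0.02,0,5]]]
[[[0.06,0,-0.17,0,0.03,0,5],[0.06,0.01,-0.18,0,0.02,0.01,5],[0.06,0,-0.17,0.01,0.02,0,5],[0.06,0,-0.18,0,0.02,0,5],[0.06,0,-0.17,0,0.03,0,5]]]
[[[0,-0.21,0,0.08,0,0,5],[0,-0.21,0,0.07,0,0.01,5],[0,-0.2,0,0.08,0,0,5],[0,-0.21,0,0.08,0,0,5],[0,-0.21,0,0.07,0,0.01,5]]]
```

>>> play_rows(moves=[[[0,0,0,0,0,0,0],[0,0,0,0,0,0,0],[0,0,0,0,0,0,0]]], newtons=50)

```text
time: 28.48
tool_pos: [0.5536, -0.3451, 0.2335]
tcp_rot: [-2.804, -1.043, -0.468]
wrist_force: [-0.4, -0.2, 0.5]
width: 0.003
grip_force: 0.0
```

```bash
python3 - <<'E'
from fan import *
s=bot.read_state();print(s['width']*85.4,s['grip_force'],s['wrist_force'])
P,hsv,cs=fused()
I=cs[1]['bgr'][280:400,390:540];cv2.imwrite('pics/s5.png',np.hstack([cv2.resize(I,None,fx=2.6,fy=2.6,interpolation=cv2.INTER_CUBIC),cv2.resize(cs[0]['bgr'][270:390,100:230],(340,312),interpolation=cv2.INTER_CUBIC)]))
E
```

```text
0.2887215404049914 0.0 [-0.37701267 -0.221888    0.49669044]
```

View pics/s5.png

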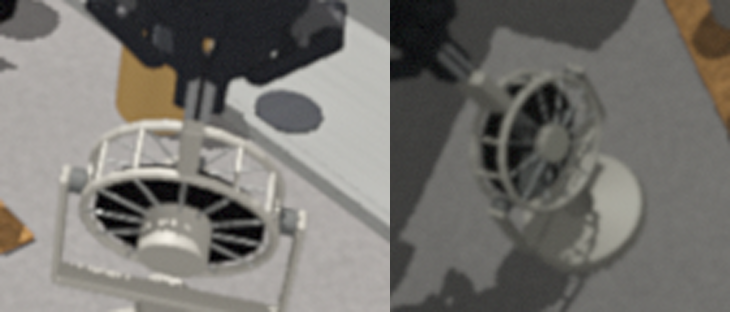

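The fingers look shut just off the end of the tab ((200,100) above tab (190,140)). I'll check where the tips really are in the cloud.

```bash
python3 - <<'E'
from fan import *
p,Rc=pose()
for n in ['scene','side']:
    c=cam(n);P=cloud(c).reshape(-1,3);hsv=cv2.cvtColor(c['bgr'],cv2.COLOR_BGR2HSV).reshape(-1,3)
    L=(P-p)@Rc
    near=(np.hypot(L[:,0],L[:,1])<.03)&(L[:,2]>-.08)&(L[:,2]<.03)
    for lo,hi in [(0,60),(60,90),(90,130),(130,256)]:
        m=near&(hsv[:,2]>=lo)&(hsv[:,2]<hi)
        if m.sum()>3: print(n,lo,m.sum(),'tool z pct',np.percentile(L[m,2],[2,50,98]).round(4),'x',np.percentile(L[m,0],[5,50,95]).round(4),'y',np.percentile(L[m,1],[5,50,95]).round(4))
    P2=P[(P[:,2]>.004)];print('base',circ(P,np.array([.572,-.328]),.058,.003,.02,.075),'sw',circ(P,np.array([.4225,-.336]),.014,.012,.06,.04))
    H=np.array([.572,-.3285,.165]);d=np.linalg.norm(P-H,axis=1)
    pv=P[(d>.064)&(d<.095)&(abs(P[:,2]-.165)<.01)];print('piv',len(pv),pv.mean(0).round(4))
E
```

```text
scene 0 237 tool z pct [-0.0798 -0.0612  0.0288] x [-0.0063  0.0082  0.0148] y [-0.0199  0.0053  0.0163]
scene 60 201 tool z pct [-0.0637 -0.0128  0.0281] x [-0.0106  0.0096  0.0195] y [-0.007   0.0036  0.0166]
scene 90 184 tool z pct [-0.027   0.0163  0.0265] x [-0.0126  0.019   0.0231] y [-0.0218  0.0015  0.0245]
scene 130 23 tool z pct [-0.0291 -0.0247  0.0209] x [0.0118 0.02   0.0246] y [-0.0141 -0.0023  0.0139]
base (array([ 0.5661, -0.3287]), 663, np.float64(0.0062)) sw (array([ 0.4341, -0.328 ]), 9, np.float64(0.0008))
piv 73 [ 0.5842 -0.3342  0.1667]
side 0 220 tool z pct [-0.0798 -0.0694  0.0294] x [-0.0124 -0.0069  0.0034] y [-0.0111  0.0013  0.0147]
side 60 91 tool z pct [-0.078  -0.0526  0.0291] x [-0.0144 -0.0081  0.0044] y [-0.0117  0.0022  0.0162]
side 90 204 tool z pct [-0.0779 -0.0443  0.0287] x [-0.0169 -0.0102 -0.0031] y [-0.0215  0.0002  0.0205]
side 130 448 tool z pct [-0.0306  0.0149  0.0252] x [-0.0165 -0.0133  0.0186] y [-0.0265 -0.0001  0.0272]
base (array([ 0.5751, -0.3264]), 1067, np.float64(0.0025)) sw (array([ 0.4225, -0.3364]), 453, np.float64(0.0036))
piv 146 [ 0.5743 -0.3369  0.1675]
```

The tab end sits 30 mm behind the nominal TCP while the fingertips stop there as well, so the real tips are about 28 mm short of the reported TCP (this also explains the 44 mm chord on the jars). Open, go 26 mm deeper, close.

>>> play_rows(moves=[[[0,0,0,0,0,-0.1,36],[0,0,0,0,0,0,36],[0,0,0,0,0,0,36],[0,0,0,0,0,0.1,36],[0,0,0,0,0,0.1,36]]])

```text
time: 29.1
tool_pos: [0.5565, -0.343, 0.2237]
tcp_rot: [-2.805, -1.043, -0.469]
wrist_force: [-0.5, -0.4, -0.5]
width: 0.427
grip_force: 0.0
```

>>> play_rows(moves=[[[0,0,0,0,0,0.08,36],[0,0,0,0,0,0.08,36],[0,0,0,0,0,0,24],[0,0,0,0,0,0,2],[0,0,0,0,0,0,2]]])

```text
time: 29.52
tool_pos: [0.5597, -0.3386, 0.2072]
tcp_rot: [-2.802, -1.042, -0.466]
wrist_force: [1.4, 0.8, -5.9]
width: 0.128
grip_force: 51.1
```

>>> play_rows(moves=[[[0,0,0,0,0,0,2],[0,0,0,0,0,0,2]]])

```text
time: 29.68
tool_pos: [0.5597, -0.3386, 0.2072]
tcp_rot: [-2.802, -1.042, -0.467]
wrist_force: [2.6, 1.3, -8.3]
width: 0.128
grip_force: 50.7
```

```bash
cat > fpath.py <<'E'
from fan import *
def fpath(H,th0,yaw0,th1,yaw1,jaw,n1,n2):
    p,Rc=pose();Q0=TR(th0,np.radians(yaw0));off=Q0.T@(p-H);rel=Q0.T@Rc;w=[]
    for a in np.linspace(yaw0,yaw1,n1+1)[1:]: Q=TR(th0,np.radians(a));w.append((H+Q@off,Q@rel,jaw,1.,1))
    for a in np.linspace(th0,th1,n2+1)[1:]: Q=TR(a,np.radians(yaw1));w.append((H+Q@off,Q@rel,jaw,1.,1))
    print('off',off.round(4)); return plan(w,start=(p,Rc))
E
python3 - <<'E'
from fpath import *
s=bot.read_state();print(s['tool_pos'],s['width']*85.4,s['grip_force'],s['wrist_force'])
fpath(np.array([.572,-.3285,.165]),19,-49,-10.6,4,2,10,5)
E
```

```text
[ 0.55969092 -0.33855057  0.20724304] 10.958961085310076 50.68845212459564 [ 2.61270977  1.25473388 -8.29284544]
off [-0.0013 -0.0005 -0.0451]
[[[0.06,0,-0.18,0,0.01,0,2],[0.06,0,-0.17,0,0.02,0,2],[0.06,0,-0.17,0,0.01,0,2],[0.06,0,-0.18,0,0.02,0,2],[0.06,0,-0.17,0,0.01,0,2]]]
[[[0.06,0,-0.18,0,0.02,0,2],[0.06,0,-0.17,0,0.01,0,2],[0.06,0,-0.18,0,0.02,0,2],[0.06,0,-0.17,0,0.01,0,2],[0.06,0,-0.18,0,0.02,0,2]]]
[[[0,-0.21,0,0.05,0,0,2],[0,-0.21,0,0.05,0,0,2],[0,-0.2,0,0.04,0,0,2],[0,-0.21,0,0.05,0,0,2],[0,-0.21,0,0.05,0,0.01,2]]]
```

The tab is gripped (11 mm, 51 N). Swivel in two calls, watching the force.

>>> play_rows(moves=[[[0.06,0,-0.18,0,0.01,0,2],[0.06,0,-0.17,0,0.02,0,2],[0.06,0,-0.17,0,0.01,0,2],[0.06,0,-0.18,0,0.02,0,2],[0.06,0,-0.17,0,0.01,0,2]]])

```text
time: 30.1
tool_pos: [0.5651, -0.343, 0.2073]
tcp_rot: [-2.437, -1.625, -0.406]
wrist_force: [3.1, 3.2, -7.8]
width: 0.134
grip_force: 50.6
```

```bash
python3 - <<'E'
from fan import *
s=bot.read_state();p,Rc=pose();print(s['width']*85.4,s['wrist_force'],s['torque'],np.degrees(np.arctan2(Rc[1,1],Rc[0,1])))
P,hsv,cs=fused();H,c1,c2,tab,yt,xh,near=fanframe(P,[.572,-.3285,.165]);print(H,c1.round(4),c2.round(4),np.degrees(np.arctan2(*(c1-c2)[::-1])))
print('base',circ(P,np.array([.572,-.328]),.058,.003,.02,.075))
E
```

```text
11.44253017518124 [ 3.07557491  3.22728629 -7.78459719] [-0.1316825  -0.21745513 -0.31783243] -22.59485709261657
[ 0.57170968 -0.32940406  0.165     ] [ 0.5077 -0.3039] [ 0.6357 -0.3549] 158.28430265961745
base (array([ 0.5724, -0.3259]), 1695, np.float64(0.0043))
```

Swivel follows (yoke axis 130° → 158°) and the base hasn't moved. Finish the swivel, then tilt.

>>> play_rows(moves=[[[0.06,0,-0.18,0,0.02,0,2],[0.06,0,-0.17,0,0.01,0,2],[0.06,0,-0.18,0,0.02,0,2],[0.06,0,-0.17,0,0.01,0,2],[0.06,0,-0.18,0,0.02,0,2]]])

```text
time: 30.62
tool_pos: [0.5727, -0.3448, 0.2073]
tcp_rot: [-1.968, -2.104, -0.328]
wrist_force: [0.2, 2.6, -9.5]
width: 0.129
grip_force: 50.6
```

>>> play_rows(moves=[[[0,-0.21,0,0.05,0,0,2],[0,-0.21,0,0.05,0,0,2],[0,-0.2,0,0.04,0,0,2],[0,-0.21,0,0.05,0,0,2],[0,-0.21,0,0.05,0,0.01,2]]])

```text
time: 31.03
tool_pos: [0.5718, -0.3228, 0.2113]
tcp_rot: [2.046, 2.179, -0.197]
wrist_force: [0.3, -3.5, -7.6]
width: 0.132
grip_force: 52.9
```

>>> play_rows(moves=[[[0,0,0,0,0,0,2],[0,0,0,0,0,0,2]]])

```text
time: 31.2
tool_pos: [0.5715, -0.3205, 0.2106]
tcp_rot: [2.046, 2.189, -0.192]
wrist_force: [1.8, -3.4, -9.2]
width: 0.128
grip_force: 52.9
```

```bash
cat >> fan.py <<'E'
def report(P,H0=(.572,-.3285,.165)):
    H,c1,c2,tab,yt,xh,near=fanframe(P,H0)
    y=np.append(c1-c2,0);y/=np.linalg.norm(y);y=y if y[0]<0 else -y
    X0=np.cross(y,[0,0,1]); n=near-H
    # tilt from drum: pca of points inside drum sphere projected in X0,z
    t=tab-H;print('H',H.round(4),'az piv',np.degrees(np.arctan2(X0[1],X0[0])).round(2),'tab az',np.degrees(np.arctan2(xh[1],xh[0])).round(1),'tab x,y,z',(t@X0).mean().round(4),(t@y).mean().round(4),t[:,2].mean().round(4),'tilt tab',np.arctan2((t@X0).mean(),t[:,2].mean()).round(3))
    dr=n[np.linalg.norm(n,axis=1)<.063];w,v=np.linalg.eigh(np.cov(dr.T));d=v[:,0]*np.sign(v[:,0]@X0);print('drum normal az',np.degrees(np.arctan2(d[1],d[0])).round(1),'tilt',-np.arcsin(d[2]).round(3))
    vec=MID-H;print('need az',np.degrees(np.arctan2(vec[1],vec[0])).round(2),'tilt',np.arctan2(-vec[2],np.hypot(*vec[:2])).round(3))
    return H,y,X0,near
E
python3 - <<'E'
from fan import *
s=bot.read_state();p,Rc=pose();print(s['width']*85.4,s['wrist_force'],'tool yaw',np.degrees(np.arctan2(Rc[1,1],Rc[0,1])),'th',np.degrees(np.arcsin(-Rc[2,0])),'lean',np.degrees(np.arctan2(-Rc[1,2],-Rc[2,2])))
P,hsv,cs=fused();report(P)
E
```

```text
10.968492001870956 [ 1.83336163 -3.41070066 -9.18737712] tool yaw 3.8885984027125917 th 10.830860179765542 lean 10.800267546900997
H [ 0.5728 -0.3253  0.165 ] az piv 95.77 tab az -11.4 tab x,y,z 0.0039 0.0047 0.09 tilt tab 0.044
drum normal az 91.5 tilt 0.261
need az 94.08 tilt 0.186
```

>>> play_rows(moves=[[[0,0,0,0,0,0,12],[0,0,0,0,0,0,20],[0,0,0,0,0,0,36],[0,0,0,0,0,0,36],[0,0,0,0,0,-0.1,36]]])

```text
time: 31.72
tool_pos: [0.5703, -0.3201, 0.2188]
tcp_rot: [2.051, 2.189, -0.196]
wrist_force: [-0.9, 0.7, 0.7]
width: 0.421
grip_force: 0.0
```

>>> play_rows(moves=[[[0,0,0,0,0,-0.2,36],[0,0,0,0,0,-0.3,36],[0,0,0,0,0,-0.35,36],[0,0,0,0,0,-0.35,36],[0,0,0,0,-0.35,0,36]]])

```text
time: 32.13
tool_pos: [0.5421, -0.3001, 0.3485]
tcp_rot: [2.035, 2.179, -0.183]
wrist_force: [0.8, -0.8, 2.1]
width: 0.425
grip_force: 0.0
```

>>> play_rows(moves=[[[0,0,0,0,-0.35,0,36],[0,0,0,0,-0.35,0,36],[0,0,0,0,-0.35,0,36],[0,0,0,0,-0.35,0,36],[0,0,0,0,0,0,36]]])

```text
time: 32.55
tool_pos: [0.3905, -0.3088, 0.3399]
tcp_rot: [2.05, 2.184, -0.197]
wrist_force: [0.8, 0.2, 0.7]
width: 0.419
grip_force: 0.0
```

```bash
python3 - <<'E'
from fan import *
p,Rc=pose();print(p)
P,hsv,cs=fused();H,y,X0,near=report(P)
print('base',circ(P,np.array([.572,-.328]),.058,.003,.02,.075))
for c in cs:
    Pc=cloud(c).reshape(-1,3);h=cv2.cvtColor(c['bgr'],cv2.COLOR_BGR2HSV).reshape(-1,3)
    m=(np.hypot(Pc[:,0]-.4225,Pc[:,1]+.3364)<.04)&(Pc[:,2]>.008)&(Pc[:,2]<.06)
    q=Pc[m];hi=q[q[:,2]>.019];print('sw',len(q),len(hi),hi.mean(0).round(4) if len(hi) else 0,np.percentile(q[:,2],[50,95]).round(4),hi.min(0).round(3) if len(hi) else 0,hi.max(0).round(3) if len(hi) else 0)
n=near-H;z=np.array([0,0,1.]);print('tab pts',[(np.percentile((n[(n[:,2]>.07)]@a),[3,50,97])).round(4).tolist() for a in (X0,y,z)])
I=cs[1]['bgr'][280:480,340:540];J=cs[0]['bgr'][270:400,90:220];cv2.imwrite('pics/s6.png',np.hstack([cv2.resize(I,(400,400),interpolation=cv2.INTER_CUBIC),cv2.resize(J,(400,400),interpolation=cv2.INTER_CUBIC)]))
E
```

```text
[ 0.39045249 -0.30880879  0.33989453]
H [ 0.574  -0.3294  0.165 ] az piv 95.37 tab az 91.3 tab x,y,z 0.0117 0.001 0.0881 tilt tab 0.132
drum normal az 92.0 tilt 0.251
need az 94.2 tilt 0.184
base (array([ 0.5728, -0.3256]), 1739, np.float64(0.0043))Traceback (most recent call last):
  File "<stdin>", line 8, in <module>
    return _quantile_unchecked(
        a, q, axis, out, overwrite_input, method, keepdims, weights)
    return _ureduce(a,
                    func=_quantile_ureduce_func,
    ...<5 lines>...
                    overwrite_input=overwrite_input,
                    method=method)
    r = func(a, **kwargs)
    result = _quantile(arr,
                       quantiles=q,
    ...<2 lines>...
                       out=out,
                       weights=wgt)
    slices_having_nans = np.isnan(arr[-1, ...])
                                  ~~~^^^^^^^^^
IndexError: index -1 is out of bounds for axis 0 with size 0
```

```bash
python3 - <<'E'
from fan import *
P,hsv,cs=fused();H,c1,c2,tab,yt,xh,near=fanframe(P,(.573,-.328,.165))
H[:2]=[.573,-.3285]
for side in (-1,1):
  for t0 in (.13,.25):
    az=np.radians(93.5);t=t0;X=None
    for _ in range(8):
        X=np.array([np.cos(t)*np.cos(az),np.cos(t)*np.sin(az),-np.sin(t)]) if X is None else X
        n=near-H;a=n@X;r=np.linalg.norm(n-a[:,None]*X,axis=1)
        q=n[(abs(r-.056)<.007)&(abs(a-side*.016)<.009)]
        c=q.mean(0);w,v=np.linalg.eigh(np.cov(q.T));X=v[:,0]*np.sign(v[:,0]@X)
    print('rim',side,len(q),np.sqrt(w).round(4),'offset',((q@X).mean()).round(4),'az',np.degrees(np.arctan2(X[1],X[0])).round(2),'tilt',-np.arcsin(X[2]).round(3))
# tab: thin slices along z in head level frame
az=np.radians(94);X0=np.array([np.cos(az),np.sin(az),0]);Y=np.array([-np.sin(az),np.cos(az),0])
n=P-H;m=(abs(n@Y)<.012)&(abs(n@X0)<.05)&(n[:,2]>.06)&(n[:,2]<.11)&(hsv[:,2]>70);n=n[m]
for a,b in [(.06,.07),(.07,.08),(.08,.09),(.09,.1),(.1,.11)]:
    s=n[(n[:,2]>a)&(n[:,2]<b)]
    if len(s)>4: print((a,b),len(s),'x',np.percentile(s@X0,[3,50,97]).round(4),'y',np.percentile(s@Y,[3,50,97]).round(4))
c=cs[1];Pc=cloud(c).reshape(-1,3);q=Pc[(np.hypot(Pc[:,0]-.4225,Pc[:,1]+.3364)<.045)&(Pc[:,2]>.008)&(Pc[:,2]<.06)];hi=q[q[:,2]>.0205]
print('sw',len(q),len(hi),hi.mean(0).round(4),np.percentile(q[:,2],[50,95]).round(4),hi.min(0).round(3),hi.max(0).round(3))
I=cs[1]['bgr'][280:480,340:540];J=cs[0]['bgr'][270:400,90:220];cv2.imwrite('pics/s6.png',np.hstack([cv2.resize(I,(400,400),interpolation=cv2.INTER_CUBIC),cv2.resize(J,(400,400),interpolation=cv2.INTER_CUBIC)]))
E
```

```text
rim -1 1101 [0.0039 0.0369 0.0391] offset -0.0169 az 94.86 tilt 0.18
rim -1 1101 [0.0039 0.0369 0.0391] offset -0.0169 az 94.86 tilt 0.18
rim 1 502 [0.0027 0.0366 0.0377] offset 0.015 az 95.98 tilt 0.139
rim 1 502 [0.0027 0.0366 0.0377] offset 0.015 az 95.98 tilt 0.139
(0.06, 0.07) 188 x [-0.0098  0.004   0.0254] y [-0.009   0.0035  0.0065]
(0.07, 0.08) 161 x [-0.0074  0.0081  0.0263] y [-0.0088  0.0038  0.0056]
(0.08, 0.09) 177 x [-0.0062  0.0089  0.0282] y [-0.0087  0.0037  0.0061]
(0.09, 0.1) 237 x [-0.0045  0.0153  0.0306] y [-0.0082  0.0024  0.0061]
(0.1, 0.11) 109 x [-0.003   0.0063  0.0201] y [-0.0083 -0.0006  0.0054]
sw 555 205 [ 0.4234 -0.337   0.0226] [0.0142 0.0238] [ 0.411 -0.351  0.021] [ 0.437 -0.323  0.026]
```

View pics/s6.png

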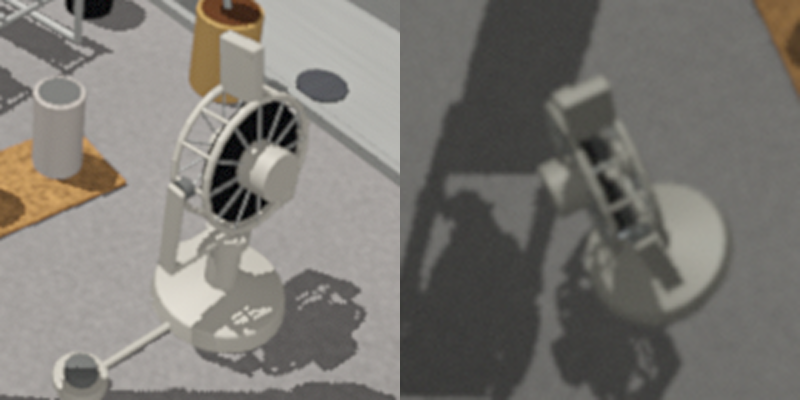

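Views show the fan now facing the rack, slightly down (bulge (275,170) towards −y); rim and tab slopes give azimuth ≈95°, tilt ≈0.18, needed 94°/0.185. Switch at (80,372) in the crop → (0.4234,−0.337). Go above it with the fingers shut.

```bash
python3 - <<'E'
from fan import *
R=TR(0,.07)
plan([(np.array([.422,-.337,.10]),R,0,.035),(np.array([.422,-.337,.04]),R,0,.02)])
k=np.load('k.npy');print(ik(np.array([.422,-.337,-.01]),R,k,bot.read_state()['q']))
E
```

```text
[[[0,0.05,0,0.02,0.03,0.34,0],[0,0.06,0,0.02,0.03,0.34,0],[0,0.05,0,0,0.03,0.35,0],[0,0.06,0,0,0.04,0.34,0],[0,0.05,0,-0.02,0.03,0.35,0]]]
[[[0,0.06,0,-0.02,0.04,0.34,0],[0,0.05,-0.01,-0.03,0.03,0.34,0],[0,0,0,0,0,0.15,0],[0,0,0,0,0,0.15,0],[0,0,0,0,0,0.15,0]]]
[[[0,0,0,0,0,0.15,0]]]
(array([-7.19050174e-01,  2.33940391e-01,  2.07090845e+00, -4.15885150e-13,
        8.36743808e-01, -7.88210293e-01]), np.float64(1.7295027659171968e-22))
```

>>> play_rows(moves=[[[0,0.05,0,0.02,0.03,0.34,0],[0,0.06,0,0.02,0.03,0.34,0],[0,0.05,0,0,0.03,0.35,0],[0,0.06,0,0,0.04,0.34,0],[0,0.05,0,-0.02,0.03,0.35,0]]])

```text
time: 33.17
tool_pos: [0.4146, -0.3293, 0.1658]
tcp_rot: [2.117, 2.265, -0.056]
wrist_force: [1.2, 0.6, -0.8]
width: 0.004
grip_force: 0.0
```

>>> play_rows(moves=[[[0,0.06,0,-0.02,0.04,0.34,0],[0,0.05,-0.01,-0.03,0.03,0.34,0],[0,0,0,0,0,0.15,0],[0,0,0,0,0,0.15,0],[0,0,0,0,0,0,0]]])

```text
time: 33.58
tool_pos: [0.419, -0.3342, 0.0647]
tcp_rot: [-2.134, -2.294, -0.0]
wrist_force: [-0.7, -0.2, -0.0]
width: 0.002
grip_force: 0.0
```

```bash
python3 - <<'E'
from fan import *
p,Rc=pose();s=bot.read_state();print(p,s['wrist_force'],Ro.from_matrix(TR(0,.07).T@Rc).as_rotvec().round(3))
cs=[cam('scene'),cam('side')]
for n,c in zip(('scene','side'),cs):
    P=cloud(c).reshape(-1,3);h=cv2.cvtColor(c['bgr'],cv2.COLOR_BGR2HSV).reshape(-1,3)
    L=(P-p)@Rc;m=(abs(L[:,0])<.03)&(abs(L[:,1])<.03)&(P[:,2]>.035)&(P[:,2]<.2)
    q=P[m];print(n,len(q),'lowest finger pts',np.sort(q[:,2])[:8].round(4),q[np.argsort(q[:,2])[:20]].mean(0).round(4))
P=cloud(cs[1]).reshape(-1,3);q=P[(np.hypot(P[:,0]-.4225,P[:,1]+.3364)<.045)&(P[:,2]>.0205)&(P[:,2]<.03)];print('sw',len(q),q.min(0).round(3),q.max(0).round(3),q.mean(0).round(4))
print('base',circ(P,np.array([.572,-.328]),.058,.003,.02,.075))
T=np.array([.423,-.337,.01])
plan([(T,TR(0,.07),0,.02)])
E
```

```text
[ 0.41903354 -0.33424466  0.06467461] [-0.72397208 -0.17096537 -0.01973523] [ 0.005  0.006 -0.002]
scene 109 lowest finger pts [0.0926 0.0972 0.0989 0.1013 0.1045 0.1051 0.1052 0.1067] [ 0.4329 -0.3319  0.1227]
side 1101 lowest finger pts [0.1003 0.101  0.1022 0.1022 0.1029 0.1034 0.1034 0.1036] [ 0.4185 -0.3452  0.104 ]
sw 198 [ 0.411 -0.351  0.021] [ 0.437 -0.323  0.025] [ 0.4235 -0.3368  0.0225]
base (array([ 0.5755, -0.3266]), 970, np.float64(0.0023))
[[[0,0,0,0,0.01,0.2,0],[0,0,0,-0.01,0.01,0.19,0],[0,0,0,0,0,0.2,0]]]
```

>>> play_rows(moves=[[[0,0,0,-0.01,0.02,0.2,0],[0,0,0,-0.01,0.02,0.2,0],[0,0,0,-0.01,0,0.15,0],[0,0,0,0,0,0,0]]])

```text
time: 34.02
tool_pos: [0.4242, -0.3381, 0.013]
tcp_rot: [-2.138, -2.298, -0.0]
wrist_force: [-0.6, 0.5, 0.3]
width: 0.002
grip_force: 0.0
```

>>> play_rows(moves=[[[0,0,0,0,0,0.05,0],[0,0,0,0,0,0.05,0],[0,0,0,0,0,0,0]]])

```text
time: 34.27
tool_pos: [0.4252, -0.3394, 0.005]
tcp_rot: [2.139, 2.298, 0.001]
wrist_force: [0.0, 1.2, 0.6]
width: -0.006
grip_force: 0.0
```

```bash
python3 - <<'E'
from fan import *
p,Rc=pose();s=bot.read_state();print(p,s['wrist_force'])
c=cam('side')
P=cloud(c).reshape(-1,3)
L=(P-p)@Rc;m=(abs(L[:,0])<.03)&(abs(L[:,1])<.012)&(P[:,2]>.015)&(P[:,2]<.09)&(L[:,2]<.1);h=cv2.cvtColor(c['bgr'],cv2.COLOR_BGR2HSV).reshape(-1,3)
q=P[m];v=h[m]
for a in np.arange(.015,.08,.005):
    k=(q[:,2]>=a)&(q[:,2]<a+.005);
    if k.sum(): print(round(a,3),k.sum(),'V',np.median(v[k,2]),'y',np.median(q[k,1]).round(3))
cv2.imwrite('pics/s7.png',cv2.resize(c['bgr'][380:480,320:450],None,fx=5,fy=5,interpolation=cv2.INTER_CUBIC))
E
```

```text
[ 0.42523796 -0.33942989  0.00497959] [0.04649444 1.23279539 0.64111384]
0.015 31 V 99.0 y -0.348
0.02 132 V 128.5 y -0.34
0.025 1 V 119.0 y -0.339
0.035 4 V 103.5 y -0.349
0.04 22 V 109.5 y -0.351
0.045 24 V 91.0 y -0.349
0.05 29 V 89.0 y -0.351
0.055 20 V 109.5 y -0.351
0.06 26 V 99.5 y -0.35
0.065 26 V 94.0 y -0.35
0.07 21 V 90.0 y -0.35
0.075 15 V 73.0 y -0.352
```

View pics/s7.png

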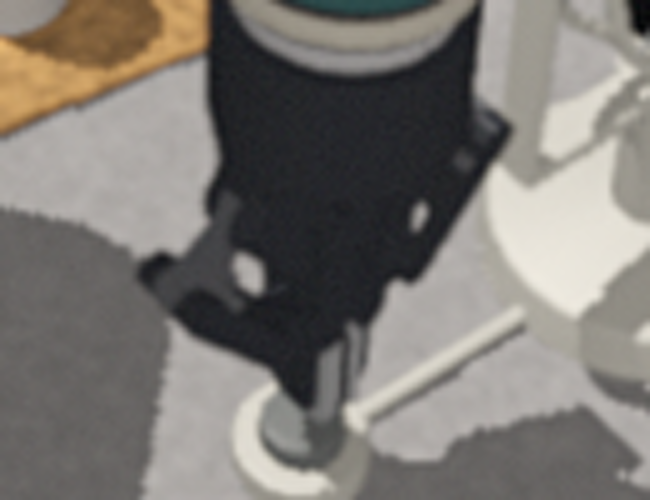

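The tips sit about 14 mm above the button (fingertip (330,400), button (300,430)); a shift of 2–3 mm centres them. Press in small steps.

>>> play_rows(moves=[[[0,0,0,0.03,-0.02,0.05,0],[0,0,0,0,0,0.05,0],[0,0,0,0,0,0.02,0],[0,0,0,0,0,0,0]]])

```text
time: 34.65
tool_pos: [0.4217, -0.3356, -0.0084]
tcp_rot: [-2.14, -2.299, -0.0]
wrist_force: [-0.5, -0.2, 0.0]
width: 0.002
grip_force: 0.0
```

>>> play_rows(moves=[[[0,0,0,0,0,0.03,0],[0,0,0,0,0,0.02,0],[0,0,0,0,0,0,0]]])

```text
time: 34.9
tool_pos: [0.4225, -0.3364, -0.0127]
tcp_rot: [2.14, 2.299, 0.001]
wrist_force: [-1.1, 0.4, 2.8]
width: -0.003
grip_force: 1.3
```

```bash
python3 - <<'E'
from fan import *
s=bot.read_state();print(s['tool_pos'],s['wrist_force'])
E
```

```text
[ 0.4225428  -0.33639137 -0.01272048] [-1.14280347  0.43717917  2.84276725]
```

>>> play_rows(moves=[[[0,0,0,0,0,0.03,0],[0,0,0,0,0,0,0],[0,0,0,0,0,0,0]]])

```text
time: 35.15
tool_pos: [0.4227, -0.3365, -0.0153]
tcp_rot: [2.14, 2.298, 0.001]
wrist_force: [-0.8, 1.4, 4.1]
width: 0.004
grip_force: 1.9
```

>>> play_rows(moves=[[[0,0,0,0,0,0.03,0],[0,0,0,0,0,0,0],[0,0,0,0,0,0,0]]])

```text
time: 35.4
tool_pos: [0.4228, -0.3366, -0.0158]
tcp_rot: [2.14, 2.299, 0.0]
wrist_force: [-6.9, 5.4, 22.6]
width: 0.002
grip_force: 11.7
```

The button bottomed (22.6 N). Lift away, toward −x and up, and check everything.

>>> play_rows(moves=[[[0,0,0,0,0,-0.1,0],[0,0,0,0,0,-0.2,0],[0,0,0,0,0,-0.3,0],[0,0,0,0,0,-0.35,0],[0,0,0,0,0,-0.35,0]]])

```text
time: 35.82
tool_pos: [0.4214, -0.3355, 0.1114]
tcp_rot: [-2.14, -2.298, -0.0]
wrist_force: [1.0, -1.2, 0.2]
width: 0.002
grip_force: 0.0
```

>>> play_rows(moves=[[[0,0,0,0,0,-0.35,0],[0,0,0,0,0,-0.35,0],[0,0,0,0,0,-0.35,0],[0,0,0,0,0,-0.2,0],[0,0,0,0,0,0,0]]])

```text
time: 36.23
tool_pos: [0.425, -0.3386, 0.2427]
tcp_rot: [2.133, 2.291, 0.001]
wrist_force: [0.6, -0.3, 0.6]
width: -0.003
grip_force: 0.0
```

```bash
python3 - <<'E'
from fan import *
s=bot.read_state();print(s['tool_pos'],s['wrist_force'])
P,hsv,cs=fused()
for L in (0,1,2): print(L,lying(cs[1],LANE[L]))
for b in [(.447,-.11),(.551,-.1206)]: print(upright(P,hsv,b,.015,.085))
for nm,g,r,a,b in [('tumb',(.745,.1),.037,.01,.08),('disp',(.725,.265),.033,.01,.1),('brush',(.78,-.1),.036,.01,.095),('base',(.57,-.33),.058,.003,.02)]: print(nm,circ(P,np.array(g),r,a,b,.075))
q=P[(np.hypot(P[:,0]-.4235,P[:,1]+.337)<.012)&(P[:,2]<.05)];print('sw top',np.median(q[:,2]))
H,c1,c2,tab,yt,xh,near=fanframe(P,(.573,-.328,.165));print(H,c1,c2)
for Hy in (-.3285,-.325):
  H=np.array([.573,Hy,.165])
  for side in (-1,1):
    az=np.radians(94);X=np.array([np.cos(.18)*np.cos(az),np.cos(.18)*np.sin(az),-np.sin(.18)])
    for _ in range(8):
        n=near-H;a=n@X;r=np.linalg.norm(n-a[:,None]*X,axis=1);q=n[(abs(r-.056)<.007)&(abs(a-side*.016)<.009)]
        w,v=np.linalg.eigh(np.cov(q.T));X=v[:,0]*np.sign(v[:,0]@X)
    Rh=np.column_stack([X,np.cross([0,0,1],X)/np.hypot(X[0],X[1]),[0,0,0]]);Rh[:,2]=np.cross(Rh[:,0],Rh[:,1])
    print(Hy,side,len(q),'off',(q@X).mean().round(4),'az',np.degrees(np.arctan2(X[1],X[0])).round(2),'tilt',-np.arcsin(X[2]).round(3),'MID in hub',((MID-H)@Rh).round(4))
E
```

```text
[ 0.42501258 -0.33862092  0.24273415] [ 0.57318207 -0.32739717  0.63400493]
0 ('dV,dN,slopeV,slopeN', array([-0.0003,  0.001 , -0.0068,  0.0024]), 398, np.float64(0.0005), 's range', array([0.0157, 0.1453]))
1 ('dV,dN,slopeV,slopeN', array([-0.0003,  0.001 , -0.0102,  0.0062]), 413, np.float64(0.0007), 's range', array([0.0118, 0.1414]))
2 ('dV,dN,slopeV,slopeN', array([-0.    ,  0.0005, -0.0105, -0.0011]), 379, np.float64(0.0007), 's range', array([0.0117, 0.1412]))
(array([ 0.4469, -0.1104,  0.0023,  0.0025]), 735, np.float64(0.0006))
(array([ 0.5511, -0.1206, -0.0084, -0.0109]), 663, np.float64(0.0007))
tumb (array([0.7437, 0.0894]), 772, np.float64(0.0059))
disp (array([0.7254, 0.2583]), 1069, np.float64(0.0012))
brush (array([ 0.7797, -0.1067]), 931, np.float64(0.001))
base (array([ 0.5732, -0.3258]), 1796, np.float64(0.0043))
sw top 0.022596424904726718
[ 0.57401264 -0.32941535  0.165     ] [ 0.50451196 -0.33599692] [ 0.64351332 -0.32283379]
-0.3285 -1 1082 off -0.017 az 94.66 tilt 0.179 MID in hub [ 0.4299 -0.0044 -0.0025]
-0.3285 1 499 off 0.0151 az 96.0 tilt 0.137 MID in hub [ 0.4292 -0.0142 -0.0204]
-0.325 -1 972 off -0.0189 az 95.68 tilt 0.205 MID in hub [ 0.4262 -0.0115  0.0079]
-0.325 1 474 off 0.012 az 96.1 tilt 0.138 MID in hub [ 0.4257 -0.0146 -0.0205]
```

Everything checks out: bottles seated, jars upright, bystanders unmoved, the rack's middle within ~20 mm of the fan axis on every estimate, switch back up, arm clear. Hand in.

```bash
python3 -c "
from workcell import bot
print(bot.finish_job())"
```

```text
the job is handed in; nothing more can be done
None
```

The job is handed in, though no verdict came back: by camera, both jars stand on the board, all three bottles lie seated in the lanes, the fan points within about 20 mm of the rack's middle, its switch was pressed and sprang back, and the tumbler, dispenser and brush holder stayed put.

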